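# Dress the rotary camera display and turn it to the customers

### The job

Get the rotating display stand ready for customers: lay the round filter flat in the middle of the bare metal dish on the turntable, and then the smaller lens cap flat and centred on top of the filter. Then, with the stack in place, grip the turntable's upright wooden handle and turn the table by it until the box camera's lens points straight out over the arrow on the stand's foot, and finish while still gripping the handle and holding the turntable still there, with the stack still centred. Leave the other goods on the tabletop where they are.

Things in the scene. Friction and masses are not known exactly. Their poses are not given: they have to be found in the camera images.
- stand: fixed dark steel foot of the rotating display, a disc 250 mm across. Origin on the turning axis at tabletop height (z = 0). Its +x axis is the direction of the arrow: a dark tongue at tabletop level that sticks out from under the turntable to 215 mm from the axis, ending in an arrowhead, on the far (customers') side
- carousel (a joint): angle (rad) of the round wooden turntable (300 mm across, upper face 34 mm above the tabletop) about the vertical axis through stand's origin; anticlockwise from above is positive; 0 when the box camera's lens points along the arrow; it starts 0.6 to 1.6. Stays where it is left; a stiff bearing: about 3.5 N at the handle moves it
- handle: round upright wooden handle on the turntable, 24 mm in diameter and 53 mm tall, a sleeve that spins freely on its own pin, above a brass collar 32 mm across and 5 mm high. Origin at the centre of its foot, 39 mm above the tabletop, 120 mm from the turning axis. It rides on the turntable; at carousel = 0 it lies at -y of the axis in the stand's frame (right of the arrow)
- dish (a point): centre of the upper face (40 mm above the tabletop) of the flat bare aluminium dish, a plain disc without rim, 80 mm across and 6 mm thick, fixed on the turntable; the point is 80 mm from the turning axis, straight across the axis from the box camera. Across from the handle, 105 mm from the axis, an upright display lens is fixed, 59 mm across, top 98 mm above the tabletop
- camera_lens (a point): front of the lens of the black box camera fixed on the turntable: 138 mm from the turning axis, 79 mm above the tabletop; the camera is 88 mm long, 80 mm wide, 107 mm tall (top 141 mm above the tabletop), with a steel front plate and a ribbed aluminium winding knob on one side. The lens looks radially outwards.
- filter: the filter: loose flat disc, 54 mm across and 10 mm thick, an aluminium ring around orange glass, both faces flat, 45 g nominal. Lies flat on the tabletop to the left or right of the stand. Origin at the centre of its underside
- cap: the lens cap: loose flat copper-coloured solid disc, 46 mm across and 12 mm thick, 35 g nominal. Lies flat on the tabletop on the other side of the stand. Origin at the centre of its underside
- spool: bystander: grey steel film spool standing upright, 30 mm across, 60 mm tall; origin at its foot
- loose_lens: bystander: loose lens standing upright, 60 mm across, 46 mm tall; origin at its foot
- meter: bystander: grey light meter lying flat, 50 x 75 x 26 mm (31 mm at its dial); origin under its centre
- tin: bystander: round flat metal tin, 68 mm across, 23 mm tall; origin under its centre
- case: bystander: dark wooden filter case, 90 x 120 x 55 mm; origin under its centre
- finder: bystander: small steel viewfinder, 50 x 28 x 32 mm; origin under its centre
Mind the look-alikes: they are no part of the job. What is shaped like the cap but red is not meant.

How it is judged:
By the outcome, as a careful person would: the job done as asked, in the order asked, and still so for the second after the job is handed in, while the arm keeps its last pose, push and grip.
It also fails if it takes over 72 s, if anything falls off the work surface, if the arm or the gripper's body presses on something with over 40 N, if the wrist force passes 120 N, or if a joint passes its speed limit or range.

### The arm

A 6-joint arm with a two-finger parallel gripper is mounted at the origin on the work surface. World frame = base frame: x ahead of the robot, y to its left, z up, the work surface at z = 0. Lengths are in m, angles in degrees, forces in N, time in s.
With the tool pointing down it reaches from about 0.3 to 0.75 m from the base axis. Payload 8.5 kg.
Tool frame: the origin (TCP) lies between the finger pads; the fingertips stand ahead of it and the grasp point (between the pads) lies 8 mm behind it (env.tcp_to_tips is the z of the fingertips in the tool frame, in m); z points along the fingers, x is the direction in which the jaws open and shut, and the axes are right-handed (so a half turn about z gives the same grasp; the last joint's range is limited). The gripper opens to 85 mm and grips with 20 to 120 N. Pads are 22 mm wide; open, the fingers measure 114 mm over their backs; the gripper's body (76 mm by 85 mm) begins 54 mm behind the grasp point. The pads swing forward as they close: fully open they stand 13 mm farther back than shut.
Start: joints at [-88.998, 21.807, 74.336, -0, 83.858, -12.336], TCP at [0.127, -0.535, 0.242] pointing down, gripper open.
Joint ranges: [-178.18, 178.18], [-50.72, 133.34], [12.68, 142.11], [-81.47, 261.47], [9.98, 163.14], [-165.26, 165.26]. Speed limits (degrees/s): [136.94, 136.94, 180, 180, 180, 180].

### API

Orientations are given as a 3x3 rotation matrix whose columns are the frame's x, y, z axes.
In Python, from rig import observe, viewer, env gives the robot as it stands.
- The arm moves only by the tool jog_arm, never from a script. Its arguments are lists of equal length, an entry for each row: "dr": the turn, a rotation vector about the tool's x, y, z in rad, a list of three; "slide": the shift along the tool's x, y, z in m, a list of three; "gripper": the opening, from -1 (shut) to 1 (fully open), so that 0 is half open. In form: {"dr": [[rx, ry, rz], ...], "slide": [[dx, dy, dz], ...], "gripper": [gripper, ...]}. A call has exactly 10 rows; each row shifts and turns the commanded pose from where the row before left it, along the tool's axes as they then stand; what a row does not reach is not made up. A row lasts 1/10 s, in which the tool goes at most 50 mm and 8.59 degrees, less where a joint would pass 70% of its speed; a pose out of reach is approached as far as the arm can. A call is refused whole if a number of a shift passes 0.05 or a number of a turn 0.15, either way. A call with a gripper value outside its range is refused whole. The fingers move at their own pace and stop on an object; "force" is the grip in N (left out, the last holds). Time passes only in rows, so rows that do not move let the fingers close, or fill a call up. It gives the time, the measured TCP pose, the force and the opening at its end, in the units of the state.
- observe(): the state, without advancing time (a new reading comes with each control period).
- viewer.get_image(name): name is "scene" or "top"; returns a dict with "pixels" (384x512x3 uint8, blue, green, red), "camera_matrix" (3x3 intrinsics, pixels), "R" (3x3) and "t" (3): a world point X has camera coordinates R X + t. Camera axes: x right, y down, z forward; pixel columns grow to the right and rows downward; lengths in m; the calibration is good to about 2 mm. A picture is of the moment at which its call begins. There is no depth.
- env.close_job(): hands the job in, once; it reports no verdict.
The state is a dict: "time_s": time; "q": joint angles; "qvel": joint speeds; "joint_efforts": joint torques, N m; "position": TCP position; "tool_rot": TCP orientation; "ft_force": force on the tool from outside, world axes, zero at the start; "wrist_torque": the same for the moment, N m; "grip_width": finger opening in m.
Only numpy, scipy, OpenCV 4.12 (cv2) and the standard library are available. Lean on these libraries where they do the work, as an engineer would, in place of code of your own. Each camera call takes 0.05 s, during which the arm holds its last target.

## Working session

There is one attempt and no reset: what is moved stays moved. The work goes in short steps, Python scripts to look and compute and a tool call to move; the robot and the scene stay as the last step left them, time stands still between calls to the robot, and variables do not carry over. Pictures are saved under pics/ and viewed, and the job is handed in when it is done.

Besides the shell and the picture viewer there is one more tool, called after "Emit:" by a JSON object that holds its "fn" and its "kwargs". jog_arm: Moves the arm, as the interface text tells. Its arguments: {"type":"object","properties":{"dr":{"type":"array","items":{"type":"array","items":{"type":"number"}}},"slide":{"type":"array","items":{"type":"array","items":{"type":"number"}}},"gripper":{"type":"array","items":{"type":"number"}},"force":{"type":"number"}},"required":["dr","slide","gripper"]}

```bash
ls; mkdir -p pics; python3 - <<'E'
from rig import observe, viewer, env
import cv2, numpy as np
s=observe(); print(s['time_s'],s['position'],np.round(s['tool_rot'],3),s['grip_width'],env.tcp_to_tips)
for n in ['scene','top']:
    im=viewer.get_image(n); cv2.imwrite(f'pics/{n}0.png',cv2.resize(im['pixels'],(800,600),interpolation=cv2.INTER_CUBIC))
    np.savez(f'{n}0.npz',**im); print(im['camera_matrix'],im['R'],im['t'])
E
```

```text
pics
0.0 [ 0.12685946 -0.53486677  0.24173254] [[ 0.231 -0.973 -0.   ]
 [-0.973 -0.231  0.001]
 [-0.001 -0.    -1.   ]] 0.08527137155243875 0.011
[[441.60108487   0.         257.23392267]
 [  0.         441.60108487 192.87688169]
 [  0.           0.           1.        ]] [[ 0.78927858  0.61403252  0.00184178]
 [ 0.44290254 -0.56722514 -0.69432916]
 [-0.42529598  0.54883486 -0.71965522]] [-0.44378429 -0.19369496  1.61752547]
[[491.51347076   0.         259.37027456]
 [  0.         491.51347076 188.34678724]
 [  0.           0.           1.        ]] [[-0.01840465 -0.99981927 -0.00476353]
 [-0.99365208  0.01881955 -0.11091151]
 [ 0.11098112  0.002692   -0.99381887]] [7.99634147e-05 5.40552942e-01 1.86742181e+00]
```

View pics/scene0.png

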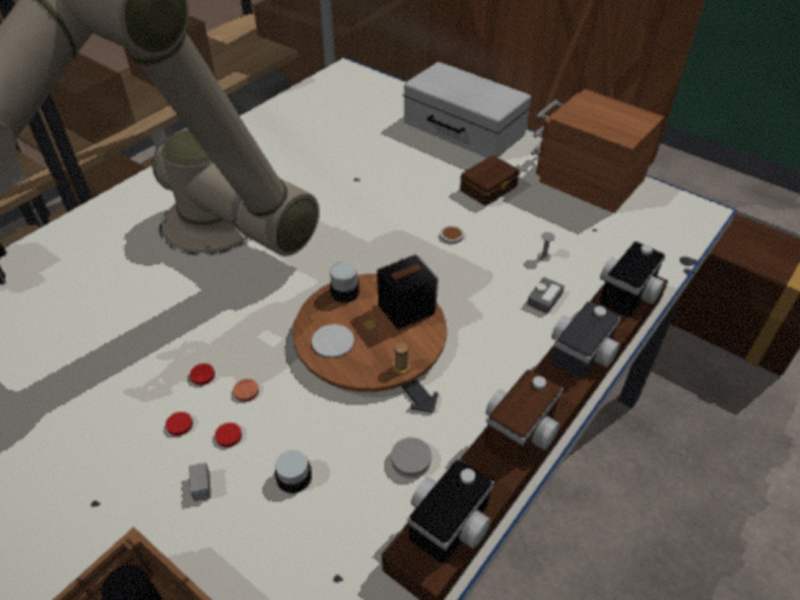

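View pics/top0.png

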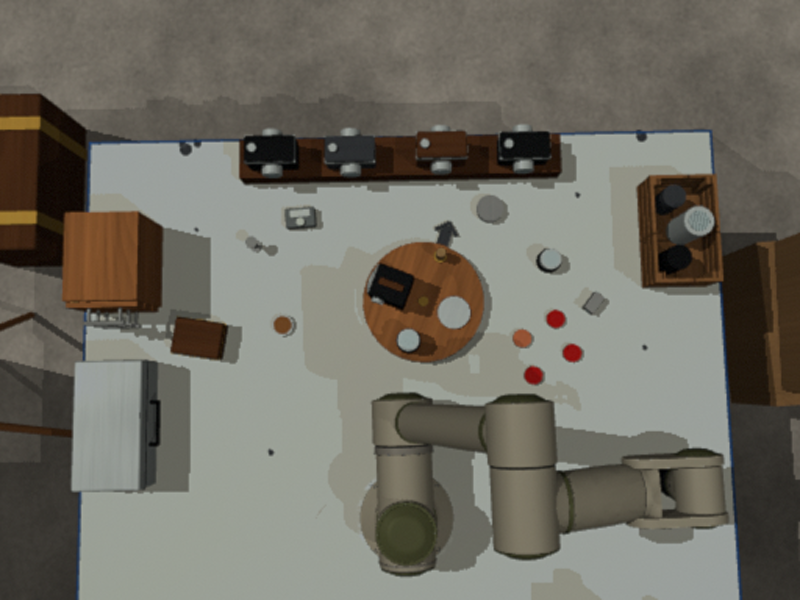

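Top view (800x600 px): the filter candidate is the orange disc with a pale ring at (283,325), left of the stand. The cap candidates are the copper disc at (522,338) and red discs at (556,319), (572,353) and (534,375). Only (522,338) is copper rather than red. I'll confirm both in one enlarged crop.

```bash
cat > h.py <<'E'
import numpy as np, cv2
def ray(im,u,v):
    K,R,t=im['camera_matrix'],im['R'],im['t']
    d=R.T@np.linalg.inv(K)@np.array([u,v,1.0]); return -R.T@t,d
def pt(im,u,v,z):
    o,d=ray(im,u,v); return o+d*(z-o[2])/d[2]
def px(im,X):
    K,R,t=im['camera_matrix'],im['R'],im['t']
    c=K@(R@np.asarray(X,float)+t); return c[:2]/c[2]
def load(n): return dict(np.load(n))
def crop(im,u0,v0,w,h,name,s):
    p=im['pixels'][v0:v0+h,u0:u0+w]; cv2.imwrite(name,cv2.resize(p,None,fx=s,fy=s,interpolation=cv2.INTER_CUBIC))
    return p
E
python3 - <<'E'
from h import *
im=load('top0.npz')
a=im['pixels'][185:255,310:390]; b=im['pixels'][190:225,160:200]
a=cv2.resize(a,None,fx=5,fy=5,interpolation=cv2.INTER_CUBIC); b=cv2.resize(b,None,fx=10,fy=10,interpolation=cv2.INTER_CUBIC)[:350]
cv2.imwrite('pics/cand.png',np.hstack([b,a]))
crop(im,220,135,110,105,'pics/turn.png',5.7)
E
```

```text
(no output)
```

View pics/cand.png

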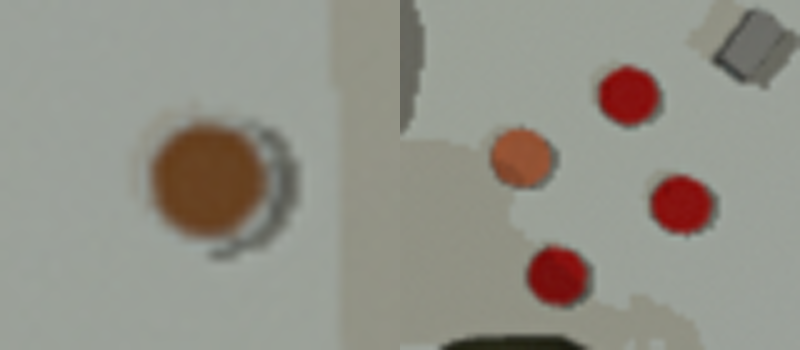

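View pics/turn.png

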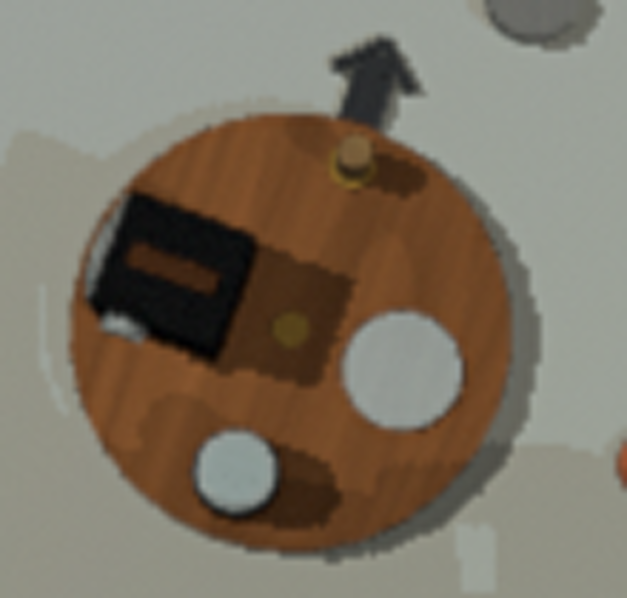

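The crop confirms it: the left half shows an orange-glass disc with a pale ring (the filter). In the right half, only the disc at crop (522,158) is copper and the other three are red. The turntable crop shows the dish at (402,370), the handle at (353,155) and the arrow tip at (388,38). Next I'll measure.

```bash
cat > meas.py <<'E'
from h import *
def blob(im,mask,uv,win=40):
    n,l,st,c=cv2.connectedComponentsWithStats(mask.astype(np.uint8))
    d=np.hypot(*(c-np.array(uv)).T); d[0]=1e9
    d[st[:,4]<15]=1e9
    i=np.argmin(d); return c[i],st[i]
E
python3 - <<'E'
from meas import *
for n in ['top','scene']:
    im=load(n+'0.npz'); p=im['pixels']; hsv=cv2.cvtColor(p,cv2.COLOR_BGR2HSV)
    H,S,V=[hsv[...,i].astype(int) for i in range(3)]
    col=(S>90)&(V>60)
    pts={'top':dict(filter=(181,208),cap=(334,216)),'scene':dict(filter=(289,150),cap=(157,249))}[n]
    for k,uv in pts.items():
        print(n,k,hsv[uv[1],uv[0]])
        c,st=blob(im,col,uv); z={'filter':.010,'cap':.012}[k]
        if n=='scene': z={'filter':.010,'cap':.010}[k]
        print(k,c,st,np.round(pt(im,*c,z),4))
im=load('top0.npz');p=im['pixels']; hsv=cv2.cvtColor(p,cv2.COLOR_BGR2HSV)
H,S,V=[hsv[...,i].astype(int) for i in range(3)]
c,st=blob(im,(S<50)&(V>130),(290,200)); print('dish',c,st,np.round(pt(im,*c,.04),4))
# turntable contour: wood
m=((S>90)&(H<25)).astype(np.uint8); m[:130]=0;m[245:]=0;m[:,:228]=0;m[:,315:]=0
m=cv2.morphologyEx(m,cv2.MORPH_CLOSE,np.ones((25,25)))
cs,_=cv2.findContours(m,cv2.RETR_EXTERNAL,cv2.CHAIN_APPROX_NONE); c=max(cs,key=cv2.contourArea)
h=cv2.convexHull(c)[:,0]
P=np.array([pt(im,u,v,.034)[:2] for u,v in c[:,0]])
from scipy.optimize import least_squares
r=least_squares(lambda x:np.hypot(*(P-x[:2]).T)-x[2],[.5,-.05,.15],loss='soft_l1',f_scale=.002); print('table',r.x,np.median(abs(r.fun)))
tip=np.array([388/5.7+220-.5,38/5.7+135-.5]); print('tip',pt(im,*tip,.0))
hd=np.array([353/5.7+220-.5,150/5.7+135-.5]); print('handle top',pt(im,*hd,.092))
K=im['camera_matrix']
E
```

```text
top filter [ 14 176 103]
filter [180.26666667 207.51111111] [175 203  11  10  90] [0.4736 0.2989 0.01  ]
top cap [  9 164 148]
cap [333.69444444 216.06481481] [328 211  12  11 108] [ 0.4291 -0.2956  0.012 ]
scene filter [ 11 167 104]
filter [288.86153846 148.83076923] [284 146  11   7  65] [0.476  0.2939 0.01  ]
scene cap [  8 138 161]
cap [156.78362573 249.30409357] [149 243  16  14 171] [ 0.4323 -0.3004  0.01  ]
dish [290.11285266 199.52037618] [280 190  21  20 319] [ 0.4941 -0.1269  0.04  ]
table [ 0.52314744 -0.05332858  0.1466303 ] 0.0009894567895391976
tip [ 0.72982603 -0.12514333  0.        ]
handle top [ 0.63601705 -0.09494559  0.092     ]
```

Emit:
{"fn": "jog_arm", "kwargs": {"dr": [[0,0,0.1165],[0,0,0.1165],[0,0,0],[0,0,0],[0,0,0],[0,0,0],[0,0,0],[0,0,0],[0,0,0],[0,0,0]], "slide": [[0,0,0],[0,0,0],[-0.043,-0.018,0],[-0.043,-0.018,0],[-0.043,-0.018,0],[-0.043,-0.018,0],[-0.043,-0.018,0],[-0.043,-0.018,0],[-0.043,-0.018,0],[-0.043,-0.018,0]], "gripper": [1,1,1,1,1,1,1,1,1,1], "force": 25}}

```text
time_s: 1.1
position: [0.2711, -0.1893, 0.2422]
tool_rot: [[-0.001, -1.0, 0.0], [-1.0, 0.001, 0.0], [-0.0, -0.0, -1.0]]
ft_force: [0.6, -0.3, -0.2]
grip_width: 0.0853
```

Emit:
{"fn": "jog_arm", "kwargs": {"dr": [[0,0,0],[0,0,0],[0,0,0],[0,0,0],[0,0,0],[0,0,0],[0,0,0],[0,0,0],[0,0,0],[0,0,0]], "slide": [[-0.043,-0.018,0],[-0.043,-0.018,0],[-0.043,-0.018,0],[-0.043,-0.018,0],[-0.043,-0.018,0],[-0.043,-0.018,0],[-0.043,-0.018,0],[-0.043,-0.018,0],[-0.043,-0.018,0],[-0.043,-0.018,0]], "gripper": [1,1,1,1,1,1,1,1,1,1]}}

```text
time_s: 2.1
position: [0.4512, 0.2409, 0.242]
tool_rot: [[0.0, -1.0, -0.001], [-1.0, -0.0, -0.0], [0.0, 0.001, -1.0]]
ft_force: [1.2, -1.5, -0.0]
grip_width: 0.0851
```

Emit:
{"fn": "jog_arm", "kwargs": {"dr": [[0,0,0],[0,0,0],[0,0,0],[0,0,0],[0,0,0],[0,0,0],[0,0,0],[0,0,0],[0,0,0],[0,0,0]], "slide": [[-0.028,-0.0115,0],[-0.028,-0.0115,0],[0,0,0.04],[0,0,0.04],[0,0,0.04],[0,0,0.04],[0,0,0.02],[0,0,0.01],[0,0,0.01],[0,0,0]], "gripper": [1,1,1,1,1,1,1,1,1,1]}}

```text
time_s: 3.1
position: [0.474, 0.2947, 0.0419]
tool_rot: [[-0.0, -1.0, -0.001], [-1.0, 0.0, -0.0], [0.0, 0.001, -1.0]]
ft_force: [1.1, 0.3, -0.1]
grip_width: 0.0854
```

```bash
python3 - <<'E'
from rig import observe, viewer
from h import *
s=observe(); print(s['position'])
a=viewer.get_image('scene'); b=viewer.get_image('top')
np.savez('scene1.npz',**a); np.savez('top1.npz',**b)
for im,n in((a,'s'),(b,'t')):
    for z in(.005,): 
        u,v=px(im,[s['position'][0],s['position'][1],.01]).astype(int); print(n,u,v)
    crop(im,u-32,v-32,64,60,f'pics/f1{n}.png',6)
cv2.imwrite('pics/f1.png',np.hstack([cv2.imread('pics/f1s.png'),cv2.imread('pics/f1t.png')]))
E
```

```text
[0.47397955 0.29472778 0.04191573]
s 288 148
t 181 207
```

View pics/f1.png

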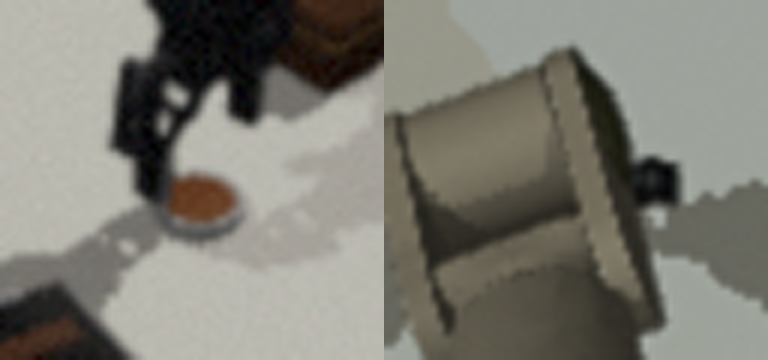

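The scene crop shows the filter at (200,203) between the open fingers, at (155,170) and (245,95). The descent is clear.

Emit:
{"fn": "jog_arm", "kwargs": {"dr": [[0,0,0],[0,0,0],[0,0,0],[0,0,0],[0,0,0],[0,0,0],[0,0,0],[0,0,0],[0,0,0],[0,0,0]], "slide": [[0,0,0.015],[0,0,0.01],[0,0,0.004],[0,0,0],[0,0,0],[0,0,0],[0,0,0],[0,0,0],[0,0,0],[0,0,0]], "gripper": [1,1,1,0.5,0.2,0.2,0.2,0.2,0.2,0.2], "force": 20}}

```text
time_s: 4.2
position: [0.4744, 0.295, 0.0142]
tool_rot: [[-0.0, -1.0, 0.001], [-1.0, 0.0, 0.0], [-0.0, -0.001, -1.0]]
ft_force: [-0.6, -0.0, 6.0]
grip_width: 0.0522
```

Emit:
{"fn": "jog_arm", "kwargs": {"dr": [[0,0,0],[0,0,0],[0,0,0],[0,0,0],[0,0,0],[0,0,0],[0,0,0],[0,0,0],[0,0,0],[0,0,0]], "slide": [[0,0,-0.001],[0,0,-0.001],[0,0,0],[0,0,0],[0,0,0],[0,0,0],[0,0,0],[0,0,0],[0,0,0],[0,0,0]], "gripper": [0.2,0.2,0.2,0.2,0.2,0.2,0.2,0.2,0.2,0.2]}}

```text
time_s: 5.2
position: [0.474, 0.2948, 0.0153]
tool_rot: [[-0.0, -1.0, -0.0], [-1.0, 0.0, 0.0], [-0.0, 0.0, -1.0]]
ft_force: [0.1, -0.8, -0.1]
grip_width: 0.0525
```

```bash
python3 - <<'E'
from rig import observe, viewer
from h import *
s=observe(); print(s['position'],s['grip_width'])
a=viewer.get_image('scene')
crop(a,270,125,50,45,'pics/f2.png',14)
E
```

```text
[0.47401807 0.29479768 0.01532612] 0.05252553238483596
```

View pics/f2.png

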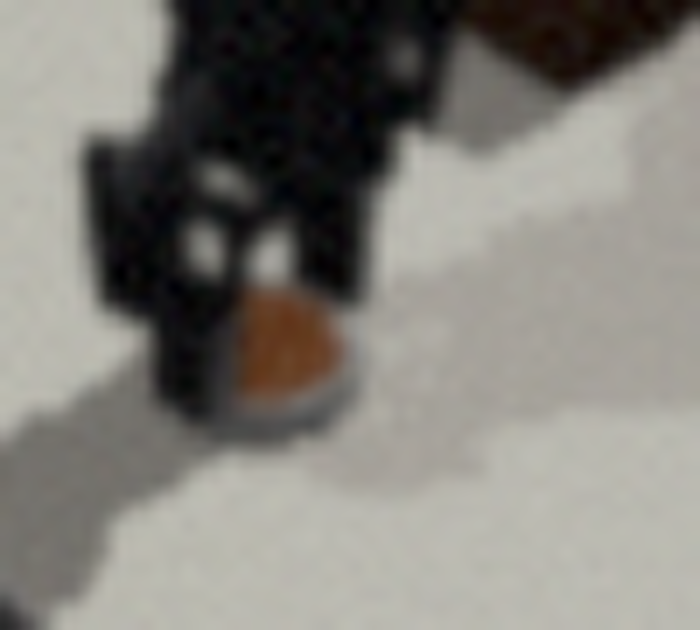

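```bash
python3 - <<'E'
from rig import observe
s=observe(); print(s['q'])
E
```

```text
[ 1.97227634e+01  3.76286887e+01  8.94454547e+01 -2.38901654e-04
  5.29287271e+01  1.09735965e+02]
```

Emit:
{"fn": "jog_arm", "kwargs": {"dr": [[0,0,0],[0,0,0],[0,0,0],[0,0,-0.1496],[0,0,-0.1496],[0,0,-0.1496],[0,0,-0.1496],[0,0,-0.1496],[0,0,-0.1496],[0,0,-0.1496]], "slide": [[0,0,0],[0,0,0],[0,0,0],[0,0,0],[0,0,0],[0,0,0],[0,0,0],[0,0,0],[0,0,0],[0,0,0]], "gripper": [1,1,1,1,1,1,1,1,1,1]}}

```text
time_s: 6.25
position: [0.4741, 0.2948, 0.0154]
tool_rot: [[0.869, -0.495, 0.0], [-0.495, -0.869, 0.0], [0.0, -0.0, -1.0]]
ft_force: [0.6, -0.0, 0.6]
grip_width: 0.0859
```

Emit:
{"fn": "jog_arm", "kwargs": {"dr": [[0,0,-0.1496],[0,0,-0.1496],[0,0,-0.1496],[0,0,-0.0748],[0,0,0],[0,0,0],[0,0,0],[0,0,0],[0,0,0],[0,0,0]], "slide": [[0,0,0],[0,0,0],[0,0,0],[0,0,0],[0,0,0],[0,0,0],[0,0,0],[0,0,0],[0,0,0],[0,0,0]], "gripper": [1,1,1,0.6,0.4,0.0,0.0,0.0,0.0,0.0], "force": 30}}

```text
time_s: 7.25
position: [0.4741, 0.2948, 0.0159]
tool_rot: [[1.0, -0.002, 0.0], [-0.002, -1.0, 0.0], [0.0, -0.0, -1.0]]
ft_force: [-1.5, -1.1, 5.5]
grip_width: 0.0512
```

Emit:
{"fn": "jog_arm", "kwargs": {"dr": [[0,0,0],[0,0,0],[0,0,0],[0,0,0],[0,0,0],[0,0,0],[0,0,0],[0,0,0],[0,0,0],[0,0,0]], "slide": [[0,0,0],[0,0,-0.005],[0,0,-0.01],[0,0,-0.015],[0,0,-0.02],[0,0,-0.03],[0,0,-0.03],[0,0,-0.03],[0,0,0],[0,0,0]], "gripper": [0,0,0,0,0,0,0,0,0,0]}}

```text
time_s: 8.25
position: [0.474, 0.2948, 0.156]
tool_rot: [[1.0, -0.001, 0.001], [-0.001, -1.0, 0.0], [0.001, -0.0, -1.0]]
ft_force: [-0.6, 0.2, -0.9]
grip_width: 0.0508
```

```bash
python3 - <<'E'
from rig import observe, viewer
from h import *
s=observe(); print(s['position'],s['grip_width'])
a=viewer.get_image('scene'); np.savez('scene2.npz',**a)
u,v=px(a,s['position']).astype(int); print(u,v)
crop(a,u-28,v-25,56,50,'pics/f3.png',12)
E
```

```text
[0.4739796  0.29475399 0.15600697] 0.0508045665364944
290 114
```

View pics/f3.png

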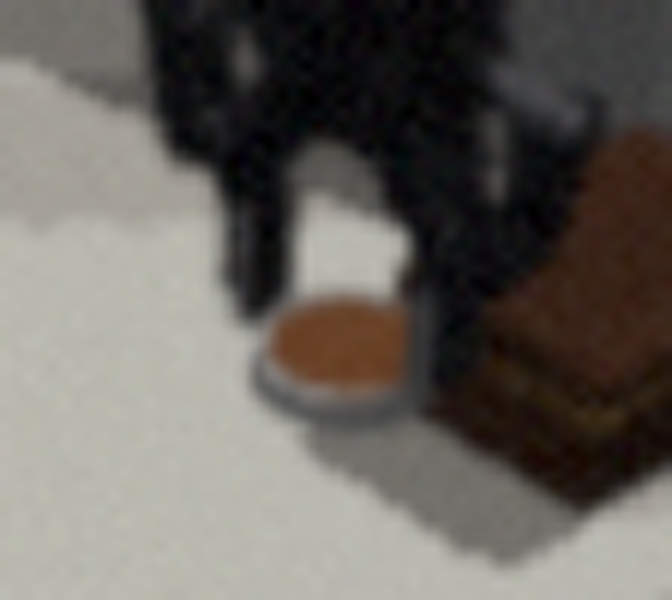

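The filter is held level at the fingertips; in the crop it sits at (345,345).

```bash
python3 - <<'E'
from meas import *
im=load('scene2.npz'); 
hsv=cv2.cvtColor(im['pixels'],cv2.COLOR_BGR2HSV); S=hsv[...,1].astype(int);V=hsv[...,2].astype(int);H=hsv[...,0]
m=(S>90)&(V>80)&(H<20)
pr=px(im,[.474,.2948,.156-.0158+.010]); c,st=blob(im,m,pr); print(pr,c,st)
# scene measurements of other things
im=load('scene0.npz'); g=im['pixels']
crop(im,180,165,115,90,'pics/turns.png',6.9)
# boundary fits in top for dish and filter via ellipse on upsampled 
E
```

```text
[290.77594722 116.17408137] [290.31818182 117.22727273] [285 114  11   7  66]
```

View pics/turns.png

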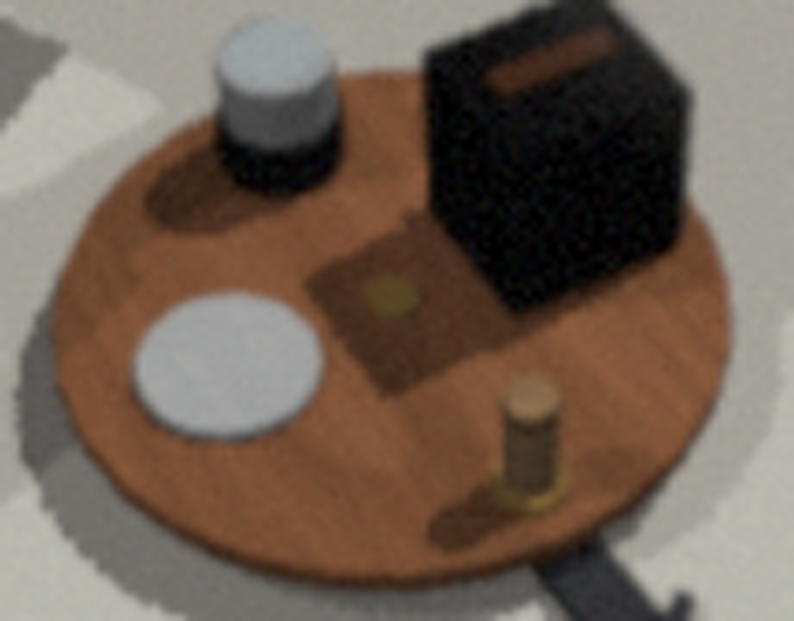

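```bash
python3 - <<'E'
from meas import *
def sub(im,uv,half,f,th):
    # weighted centroid by soft membership
    u,v=uv; w=half
    p=im['pixels'][v-w:v+w+1,u-w:u+w+1].astype(float)
    m=f(p); m=np.clip(m,0,1)
    yy,xx=np.mgrid[v-w:v+w+1,u-w:u+w+1]
    return (m*xx).sum()/m.sum(),(m*yy).sum()/m.sum(),m.sum()
for n,uv,w in(('top',(290,199),14),('scene',(213,218),18)):
    im=load(n+'0.npz'); p=im['pixels']; print(p[uv[1],uv[0]],p[uv[1]-w,uv[0]])
    b1=float(p[uv[1],uv[0],0]); b0=float(p[uv[1]-w,uv[0],0])
    m=((p[...,0].astype(float)>(b0+b1)/2))
    c,st=blob(im,m,uv); print('blob',c,st)
    yy,xx=np.mgrid[0:384,0:512]; mm=cv2.dilate((np.hypot(xx-uv[0],yy-uv[1])<w).astype(np.uint8),np.ones((1,1)))
    # contour at subpixel: upsample x8
    k=8; P=cv2.resize(p[...,0].astype(np.float32),None,fx=k,fy=k,interpolation=cv2.INTER_CUBIC)
    M=(P>(b0+b1)/2).astype(np.uint8); nn,l,st,cc=cv2.connectedComponentsWithStats(M[(uv[1]-25)*k:(uv[1]+25)*k,(uv[0]-25)*k:(uv[0]+25)*k])
    i=l[25*k,25*k]; cu=(cc[i]+.5)/k-.5+np.array(uv)-25; print('sub',cu,st[i])
    X=pt(im,*cu,.04); print('dish',n,np.round(X,4)); 
    X=pt(im,*(cu+.5),.04); print('dish +.5',n,np.round(X,4)); 
im=load('scene0.npz'); print('filter scene corr',pt(im,289.0,147.8,.01),'dish scene corr',)
E
```

```text
[147 152 147] [ 40  73 116]
blob [290.04398827 199.52199413] [280 190  21  20 341]
sub [290.07045507 199.51064878] [  121   125   167   166 21810]
dish top [ 0.4941 -0.1268  0.04  ]
dish +.5 top [ 0.4922 -0.1287  0.04  ]
[159 158 158] [ 55  82 127]
blob [212.63781321 217.33940774] [200 207  27  21 439]
sub [212.57250302 217.31439138] [   92   115   217   167 28154]
dish scene [ 0.4962 -0.1304  0.04  ]
dish +.5 scene [ 0.4987 -0.1309  0.04  ]
filter scene corr [0.47314533 0.29881431 0.01      ] dish scene corr
```

Emit:
{"fn": "jog_arm", "kwargs": {"dr": [[0,0,0],[0,0,0],[0,0,0],[0,0,0],[0,0,0],[0,0,0],[0,0,0],[0,0,0],[0,0,0],[0,0,0]], "slide": [[0,0,-0.025],[0,0.01,-0.025],[0.002,0.025,0],[0.002,0.04,0],[0.003,0.045,0],[0.003,0.045,0],[0.003,0.045,0],[0.003,0.045,0],[0.002,0.045,0],[0.002,0.045,0]], "gripper": [0,0,0,0,0,0,0,0,0,0]}}

```text
time_s: 9.3
position: [0.4933, -0.0519, 0.2043]
tool_rot: [[1.0, -0.001, -0.002], [-0.001, -1.0, 0.001], [-0.002, -0.001, -1.0]]
ft_force: [0.9, 1.2, -0.9]
grip_width: 0.0508
```

Emit:
{"fn": "jog_arm", "kwargs": {"dr": [[0,0,0],[0,0,0],[0,0,0],[0,0,0],[0,0,0],[0,0,0],[0,0,0],[0,0,0],[0,0,0],[0,0,0]], "slide": [[0,0.035,0],[0,0.025,0],[0,0.0113,0],[0,0,0.03],[0,0,0.035],[0,0,0.035],[0,0,0.02],[0,0,0.01],[0,0,0],[0,0,0]], "gripper": [0,0,0,0,0,0,0,0,0,0]}}

```text
time_s: 10.3
position: [0.4944, -0.1214, 0.076]
tool_rot: [[1.0, 0.0, 0.001], [0.0, -1.0, -0.0], [0.001, 0.0, -1.0]]
ft_force: [0.1, -0.3, -0.4]
grip_width: 0.0509
```

```bash
python3 - <<'E'
from rig import observe, viewer
from h import *
s=observe(); print(s['position'],s['grip_width'])
a=viewer.get_image('scene'); np.savez('scene3.npz',**a)
b=viewer.get_image('top'); np.savez('top3.npz',**b)
crop(a,180,165,80,90,'pics/a.png',6)
u,v=px(b,s['position']).astype(int); crop(b,u-30,v-45,60,90,'pics/b.png',6)
cv2.imwrite('pics/f4.png',np.hstack([cv2.imread('pics/a.png'),cv2.imread('pics/b.png')])[:600,:800])
E
```

```text
[ 0.49437945 -0.12135786  0.07600331] 0.05093044157692057
```

View pics/f4.png

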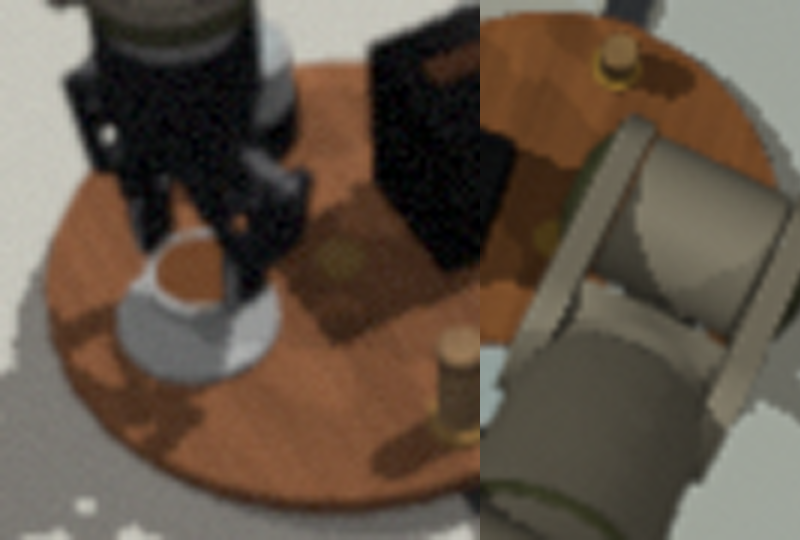

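```bash
cat > ov.py <<'E'
from h import *
def circ(im,c,r,off=(0,0)):
    return np.array([px(im,[c[0]+r*np.cos(a),c[1]+r*np.sin(a),c[2]])+off for a in np.linspace(0,2*np.pi,90)])
def overlay(im,items,u0,v0,w,h,s,name):
    p=cv2.resize(im['pixels'][v0:v0+h,u0:u0+w],None,fx=s,fy=s,interpolation=cv2.INTER_CUBIC)
    for c,r,off,col in items:
        q=((circ(im,c,r,off)-[u0,v0]+.5)*s).astype(int); cv2.polylines(p,[q.reshape(-1,1,2)],True,col,1)
    cv2.imwrite(name,p)
E
python3 - <<'E'
from ov import *
im=load('scene3.npz'); o=(-.2,1.05)
overlay(im,[((.4941,-.1265,.04),.04,o,(0,255,0)),((.4944,-.1214,.0702),.027,o,(255,255,0)),((.4944,-.1214,.0602),.027,o,(255,0,255))],185,180,60,60,10,'pics/ov1.png')
E
```

```text
(no output)
```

View pics/ov1.png

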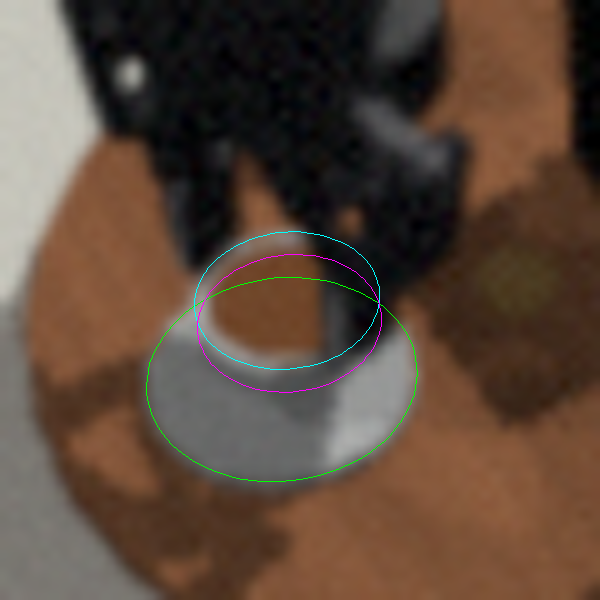

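The overlay matches both the dish (green) and the held filter (cyan). What's left is moving about 5 mm in -y, then lowering.

Emit:
{"fn": "jog_arm", "kwargs": {"dr": [[0,0,0],[0,0,0],[0,0,0],[0,0,0],[0,0,0],[0,0,0],[0,0,0],[0,0,0],[0,0,0],[0,0,0]], "slide": [[0,0.0051,0],[0,0,0.004],[0,0,0.005],[0,0,0.004],[0,0,0.003],[0,0,0.002],[0,0,0.001],[0,0,0.0005],[0,0,0],[0,0,0]], "gripper": [0,0,0,0,0,0,0,0,0,0]}}

```text
time_s: 11.4
position: [0.4939, -0.1266, 0.056]
tool_rot: [[1.0, -0.0, 0.0], [-0.0, -1.0, -0.0], [0.0, 0.0, -1.0]]
ft_force: [-0.1, -0.3, 1.7]
grip_width: 0.0508
```

Emit:
{"fn": "jog_arm", "kwargs": {"dr": [[0,0,0],[0,0,0],[0,0,0],[0,0,0],[0,0,0],[0,0,0],[0,0,0],[0,0,0],[0,0,0],[0,0,0]], "slide": [[0,0,0.0003],[0,0,0],[0,0,0],[0,0,0],[0,0,0],[0,0,-0.005],[0,0,-0.01],[0,0,-0.03],[0,0,-0.04],[0,0,-0.04]], "gripper": [0,0.25,0.4,0.7,1,1,1,1,1,1]}}

```text
time_s: 12.4
position: [0.4937, -0.1265, 0.1827]
tool_rot: [[1.0, -0.0, 0.0], [-0.0, -1.0, -0.0], [0.0, 0.0, -1.0]]
ft_force: [0.9, -0.9, -0.9]
grip_width: 0.0851
```

```bash
python3 - <<'E'
from rig import observe, viewer
from ov import *
s=observe(); print(s['position'],s['q'])
im=viewer.get_image('scene'); np.savez('scene4.npz',**im)
o=(-.2,1.05)
overlay(im,[((.4941,-.1265,.04),.04,o,(0,255,0)),((.4941,-.1265,.05),.027,o,(255,255,0))],185,180,60,60,10,'pics/ov2.png')
E
```

```text
[ 0.49368064 -0.12646123  0.18271742] [-2.76983647e+01  2.08968703e+01  8.64021513e+01  3.40692533e-04
  7.26988779e+01 -2.76866779e+01]
```

View pics/ov2.png

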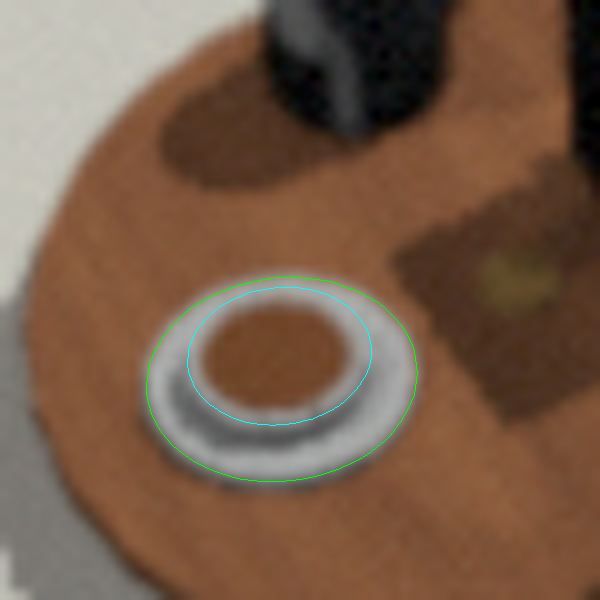

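Emit:
{"fn": "jog_arm", "kwargs": {"dr": [[0,0,0],[0,0,0],[0,0,0],[0,0,0],[0,0,0],[0,0,0],[0,0,0],[0,0,0],[0,0,0],[0,0,0]], "slide": [[-0.016,0.042,0],[-0.016,0.042,0],[-0.016,0.042,0],[-0.0166,0.0431,0],[0,0,0.04],[0,0,0.04],[0,0,0.035],[0,0,0],[0,0,0],[0,0,0]], "gripper": [1,1,1,1,1,1,1,1,1,1]}}

```text
time_s: 13.45
position: [0.4302, -0.2964, 0.0676]
tool_rot: [[1.0, 0.0, 0.002], [0.0, -1.0, -0.003], [0.002, 0.003, -1.0]]
ft_force: [0.4, 0.3, 0.3]
grip_width: 0.0853
```

```bash
python3 - <<'E'
from rig import observe, viewer
from ov import *
s=observe(); print(s['position'])
im=viewer.get_image('scene'); np.savez('scene5.npz',**im)
b=viewer.get_image('top'); np.savez('top5.npz',**b)
o=(-.2,1.05)
overlay(im,[((.4291,-.2956,.012),.023,o,(0,255,0))],120,205,70,60,8,'pics/a.png')
overlay(b,[((.4941,-.1265,.04),.04,(0,0),(0,255,0)),((.4941,-.1265,.05),.027,(0,0),(255,255,0))],275,175,30,60,8,'pics/b.png')
cv2.imwrite('pics/f5.png',np.hstack([cv2.imread('pics/a.png'),cv2.imread('pics/b.png')]))
E
```

```text
[ 0.43016973 -0.29641905  0.06764008]
```

View pics/f5.png

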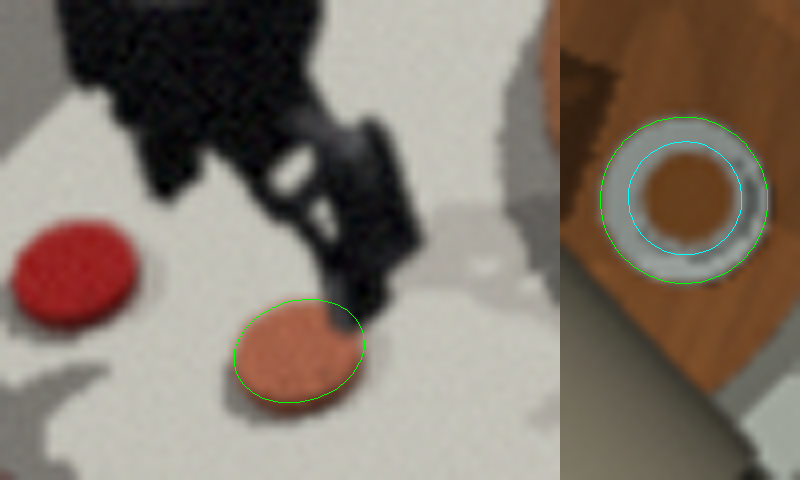

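The filter is centred on the dish in the top view. The cap overlay matches the copper disc, and the red disc is well clear. Descending.

Emit:
{"fn": "jog_arm", "kwargs": {"dr": [[0,0,0],[0,0,0],[0,0,0],[0,0,0],[0,0,0],[0,0,0],[0,0,0],[0,0,0],[0,0,0],[0,0,0]], "slide": [[-0.001,-0.0005,0.025],[0,0,0.017],[0,0,0.008],[0,0,0],[0,0,0],[0,0,0],[0,0,0],[0,0,0],[0,0,0],[0,0,0]], "gripper": [1,1,1,0.5,0.2,0,0,0,0,0], "force": 20}}

```text
time_s: 14.55
position: [0.4288, -0.2956, 0.0168]
tool_rot: [[1.0, -0.0, 0.002], [-0.0, -1.0, -0.002], [0.002, 0.002, -1.0]]
ft_force: [-0.8, 0.5, 4.4]
grip_width: 0.0444
```

Emit:
{"fn": "jog_arm", "kwargs": {"dr": [[0,0,0],[0,0,0],[0,0,0],[0,0,0.1496],[0,0,0.1496],[0,0,0.1496],[0,0,0.1496],[0,0,0.1496],[0,0,0.1496],[0,0,0.1496]], "slide": [[0,0,-0.001],[0,0,0],[0,0,0],[0,0,0],[0,0,0],[0,0,0],[0,0,0],[0,0,0],[0,0,0],[0,0,0]], "gripper": [0.5,1,1,1,1,1,1,1,1,1]}}

```text
time_s: 15.55
position: [0.4283, -0.2952, 0.0165]
tool_rot: [[0.494, -0.869, -0.0], [-0.869, -0.494, 0.0], [-0.0, 0.0, -1.0]]
ft_force: [-0.8, -0.3, -0.2]
grip_width: 0.0855
```

Emit:
{"fn": "jog_arm", "kwargs": {"dr": [[0,0,0.1496],[0,0,0.1496],[0,0,0.1496],[0,0,0.0748],[0,0,0],[0,0,0],[0,0,0],[0,0,0],[0,0,0],[0,0,0]], "slide": [[0,0,0],[0,0,0],[0,0,0],[0,0,0],[0,0,0],[0,0,0],[0,0,0],[0,0,0],[0,0,0],[0,0,0]], "gripper": [1,1,1,0.6,0.3,-0.2,-0.2,-0.2,-0.2,-0.2], "force": 30}}

```text
time_s: 16.55
position: [0.4283, -0.2953, 0.0169]
tool_rot: [[0.001, -1.0, 0.0], [-1.0, -0.001, -0.0], [0.0, -0.0, -1.0]]
ft_force: [-0.8, 0.6, 5.0]
grip_width: 0.044
```

Emit:
{"fn": "jog_arm", "kwargs": {"dr": [[0,0,0],[0,0,0],[0,0,0],[0,0,0],[0,0,0],[0,0,0],[0,0,0],[0,0,0],[0,0,0],[0,0,0]], "slide": [[0,0,-0.005],[0,0,-0.01],[0,0,-0.02],[0,0,-0.03],[0,0,-0.035],[0,0,0],[0,0,0],[0,0,0],[0,0,0],[0,0,0]], "gripper": [-0.2,-0.2,-0.2,-0.2,-0.2,-0.2,-0.2,-0.2,-0.2,-0.2]}}

```text
time_s: 17.55
position: [0.4281, -0.295, 0.1157]
tool_rot: [[-0.0, -1.0, -0.001], [-1.0, 0.0, 0.001], [-0.001, 0.001, -1.0]]
ft_force: [0.5, 0.0, -1.4]
grip_width: 0.0439
```

```bash
python3 - <<'E'
from rig import observe, viewer
from meas import *
from ov import *
s=observe(); print(s['position'],s['grip_width'])
im=viewer.get_image('scene'); np.savez('scene6.npz',**im)
X=s['position']
u,v=px(im,X).astype(int)
overlay(im,[((X[0],X[1],X[2]-.0167+.012),.023,(-.2,1.05),(0,255,0))],u-30,v-25,60,55,10,'pics/f6.png')
def soft(im,uv,fg,bg,ch,w,z):
    k=8;p=im['pixels'][uv[1]-w:uv[1]+w+1,uv[0]-w:uv[0]+w+1,ch].astype(np.float32)
    P=cv2.resize(p,None,fx=k,fy=k,interpolation=cv2.INTER_CUBIC); M=((P>(fg+bg)/2)==(fg>bg)).astype(np.uint8)
    n,l,st,c=cv2.connectedComponentsWithStats(M); i=l[w*k,w*k]
    cu=(c[i]+.5)/k-.5+np.array(uv)-w; print(cu,st[i],np.round(pt(im,*cu,z),4)); return cu
b=load('top5.npz'); print(b['pixels'][199,290],b['pixels'][199,282])
soft(b,(290,199),b['pixels'][199,290,0],140,0,12,.05)
a=load('scene4.npz'); print(a['pixels'][215,212])
cu=soft(a,(212,215),a['pixels'][215,212,0],160,0,14,.05); print(pt(a,*(cu-[-.2,1.05]),.05))
E
```

```text
[ 0.42809161 -0.29496042  0.11572504] 0.043895774336660726
[ 31  64 103] [136 140 135]
[290.56682884 199.22969698] [  57   56   93   94 6757] [ 0.4943 -0.1281  0.05  ]
[ 39  69 112]
[212.05933248 215.22174978] [  58   73  118   88 8011] [ 0.496  -0.1313  0.05  ]
[ 0.49367946 -0.12784417  0.05      ]
```

View pics/f6.png

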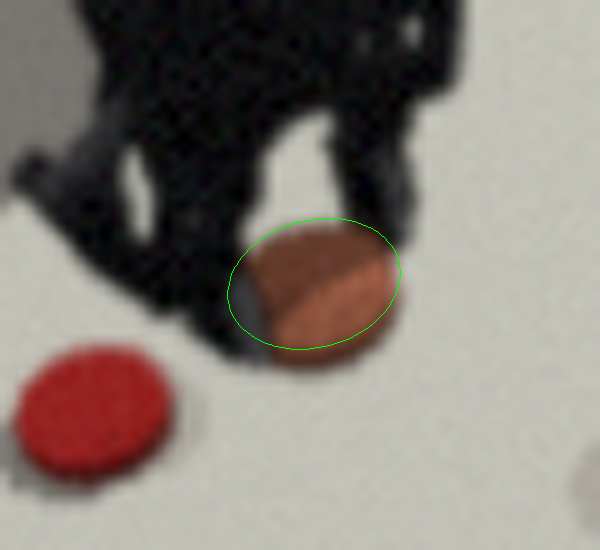

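Emit:
{"fn": "jog_arm", "kwargs": {"dr": [[0,0,0],[0,0,0],[0,0,0],[0,0,0],[0,0,0],[0,0,0],[0,0,0],[0,0,0],[0,0,0],[0,0,0]], "slide": [[-0.03,-0.012,0],[-0.042,-0.0165,0],[-0.042,-0.0165,0],[-0.035,-0.014,0],[-0.0187,-0.0069,0],[0,0,0.01],[0,0,0.012],[0,0,0.01],[0,0,0.006],[0,0,0]], "gripper": [-0.2,-0.2,-0.2,-0.2,-0.2,-0.2,-0.2,-0.2,-0.2,-0.2]}}

```text
time_s: 18.6
position: [0.4937, -0.128, 0.0775]
tool_rot: [[-0.001, -1.0, -0.002], [-1.0, 0.001, 0.001], [-0.001, 0.002, -1.0]]
ft_force: [-0.4, 0.5, -0.3]
grip_width: 0.0437
```

```bash
python3 - <<'E'
from rig import observe, viewer
from ov import *
s=observe(); X=s['position']; print(X,s['grip_width'])
im=viewer.get_image('scene'); np.savez('scene7.npz',**im)
o=(-.2,1.05)
overlay(im,[((X[0],X[1],X[2]-.0167+.012),.023,o,(255,255,0)),((.494,-.127,.04),.04,o,(0,255,0)),((.494,-.1275,.05),.027,o,(255,0,255))],185,175,60,60,10,'pics/f7.png')
E
```

```text
[ 0.49374223 -0.12795462  0.0775394 ] 0.04369196997341916
```

View pics/f7.png

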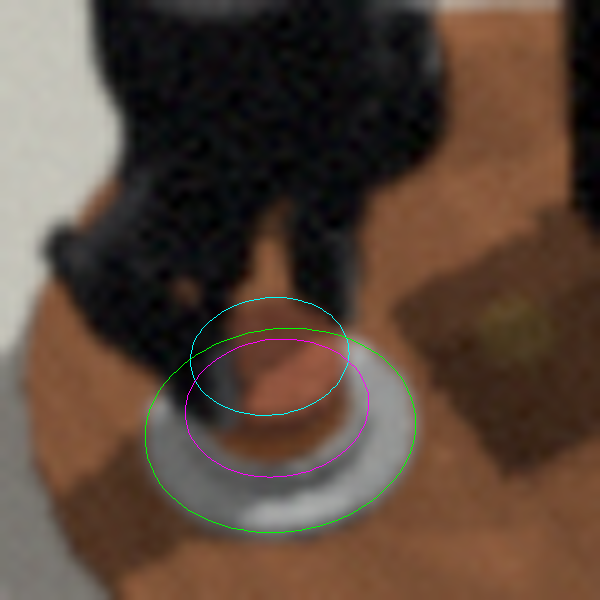

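Emit:
{"fn": "jog_arm", "kwargs": {"dr": [[0,0,0],[0,0,0],[0,0,0],[0,0,0],[0,0,0],[0,0,0],[0,0,0],[0,0,0],[0,0,0],[0,0,0]], "slide": [[-0.0004,-0.0003,0.003],[0,0,0.003],[0,0,0.002],[0,0,0.0015],[0,0,0.0005],[0,0,0],[0,0,0],[0,0,0],[0,0,0],[0,0,0]], "gripper": [-0.2,-0.2,-0.2,-0.2,-0.2,-0.2,-0.2,-0.2,-0.2,-0.2]}}

```text
time_s: 19.65
position: [0.4946, -0.1271, 0.0686]
tool_rot: [[-0.0, -1.0, 0.0], [-1.0, 0.0, 0.0], [-0.0, -0.0, -1.0]]
ft_force: [-0.4, 0.1, -0.5]
grip_width: 0.0438
```

Emit:
{"fn": "jog_arm", "kwargs": {"dr": [[0,0,0],[0,0,0],[0,0,0],[0,0,0],[0,0,0],[0,0,0],[0,0,0],[0,0,0],[0,0,0],[0,0,0]], "slide": [[0,0,0.0008],[0,0,0.0006],[0,0,0],[0,0,0],[0,0,0],[0,0,0],[0,0,0],[0,0,0],[0,0,0],[0,0,0]], "gripper": [-0.2,-0.2,-0.2,-0.2,-0.2,-0.2,-0.2,-0.2,-0.2,-0.2]}}

```text
time_s: 20.65
position: [0.4946, -0.1271, 0.0671]
tool_rot: [[-0.0, -1.0, 0.0], [-1.0, 0.0, 0.0], [-0.0, -0.0, -1.0]]
ft_force: [-0.3, 0.1, -0.4]
grip_width: 0.0438
```

No contact yet, so I'll go 0.4 mm lower and then release gently.

Emit:
{"fn": "jog_arm", "kwargs": {"dr": [[0,0,0],[0,0,0],[0,0,0],[0,0,0],[0,0,0],[0,0,0],[0,0,0],[0,0,0],[0,0,0],[0,0,0]], "slide": [[0,0,0.0004],[0,0,0],[0,0,0],[0,0,0],[0,0,0],[0,0,-0.003],[0,0,-0.01],[0,0,-0.03],[0,0,-0.04],[0,0,-0.04]], "gripper": [-0.2,0.1,0.3,0.5,0.6,0.8,1,1,1,1]}}

```text
time_s: 21.65
position: [0.4943, -0.1269, 0.1919]
tool_rot: [[-0.0, -1.0, -0.0], [-1.0, 0.0, 0.0], [-0.0, 0.0, -1.0]]
ft_force: [-0.2, 0.3, -0.1]
grip_width: 0.0852
```

```bash
python3 - <<'E'
from rig import observe, viewer
from ov import *
s=observe(); X=s['position']; print(X,s['grip_width'],s['q'])
im=viewer.get_image('scene'); np.savez('scene8.npz',**im)
o=(-.2,1.05)
overlay(im,[((.494,-.1275,.062),.023,o,(255,255,0)),((.494,-.127,.04),.04,o,(0,255,0)),((.494,-.1275,.05),.027,o,(255,0,255))],185,175,60,60,10,'pics/f8.png')
E
```

```text
[ 0.49425302 -0.12694224  0.19186466] 0.0851603516960125 [-2.77178223e+01  2.04198105e+01  8.54654550e+01  2.46690421e-03
  7.41201485e+01  6.22934900e+01]
```

View pics/f8.png

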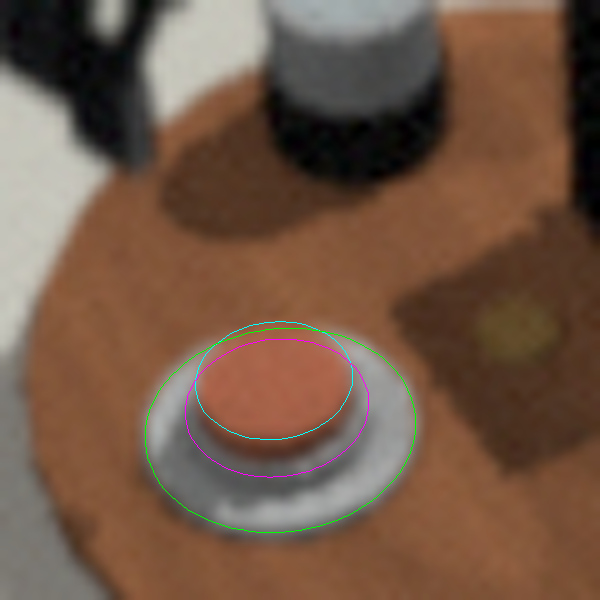

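```bash
python3 - <<'E'
from ov import *
t=load('top0.npz'); s=load('scene0.npz'); o=(-.2,1.05)
A=np.array([.5231,-.0533])
a=np.radians(-20.8); hx=A+.12*np.array([np.cos(a),np.sin(a)])
print(hx)
def items(off): return [((*hx,.092),.012,off,(0,255,0)),((*hx,.039),.016,off,(255,255,0)),((*A,.034),.15,off,(255,0,255)),((.494,-.1268,.04),.04,off,(0,0,255))]
overlay(t,items((0,0)),222,138,95,100,6,'pics/a.png')
overlay(s,items(o),180,165,115,95,6,'pics/b.png')
cv2.imwrite('pics/ha.png',cv2.imread('pics/a.png'));
E
```

```text
[ 0.63527908 -0.09591284]
```

View pics/ha.png

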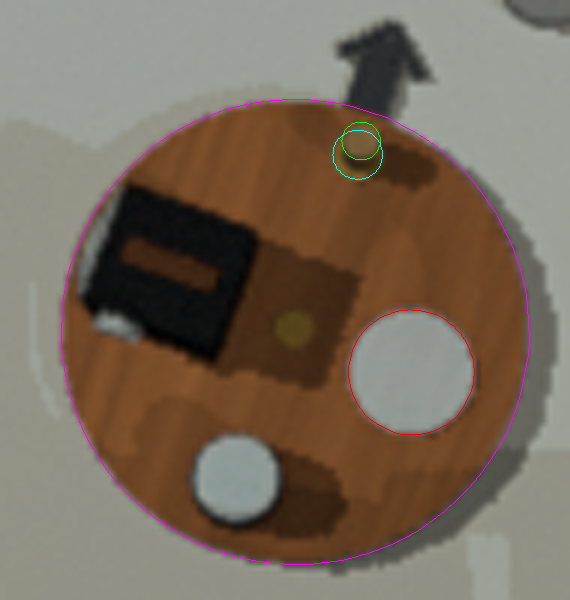

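View pics/b.png

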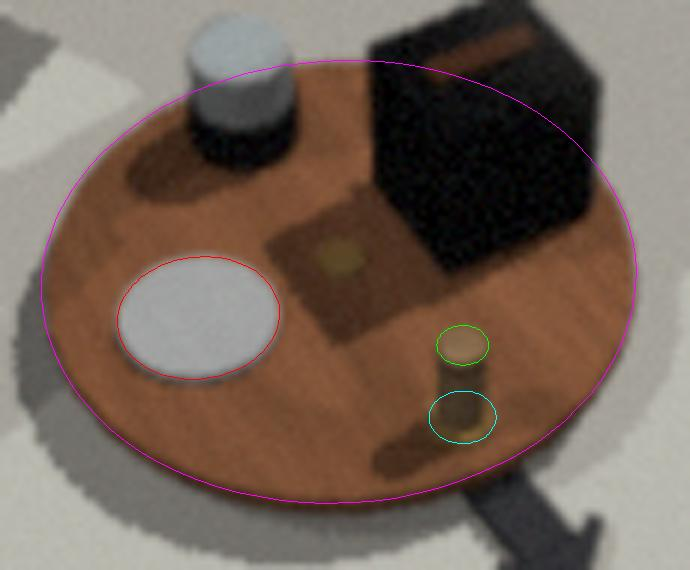

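```bash
python3 - <<'E'
from ov import *
A=np.array([.523,-.053])
for n,off in(('top',(0,0)),('scene',(-.2,1.05))):
    im=load(n+'0.npz'); p=im['pixels'].astype(float)
    V=p.max(2); Pw=[]
    yy,xx=np.mgrid[0:384,0:512]
    W=[]
    for v in range(384):
        for u in range(512):
            X=pt(im,u-off[0],v-off[1],.004)[:2]-A; r=np.hypot(*X)
            if .16<r<.222 and abs(np.degrees(np.arctan2(X[1],X[0]))+19)<14:
                W.append((r,np.degrees(np.arctan2(X[1],X[0])),V[v,u]))
    W=np.array(W)
    bgv=np.percentile(W[:,2],90); dk=W[:,2].min(); w=np.clip((bgv-W[:,2])/(bgv-dk)-.35,0,1)
    print(n,bgv,dk,'angle',(w*W[:,1]).sum()/w.sum())
    for lo in(.16,.175,.19,.205):
        k=(W[:,0]>lo)&(W[:,0]<lo+.015); print(lo,(w[k]*W[k,1]).sum()/w[k].sum(), w[k].sum())
    # lever: cross-range weighted
E
```

```text
top 161.0 37.0 angle -19.137734254630995
0.16 -19.25609502258145 16.093548387096774
0.175 -19.01343657934707 18.858064516129033
0.19 -19.1657931961961 27.20322580645161
0.205 -19.098515395999648 8.264516129032259
scene 185.0 40.0 angle -19.402964547955317
0.16 -19.308743106582984 28.400000000000002
0.175 -19.16493282129082 36.748275862068965
0.19 -19.665907452450206 40.78103448275863
0.205 -19.467588976475835 10.832758620689656
```

Emit:
{"fn": "jog_arm", "kwargs": {"dr": [[0,0,0],[0,0,0],[0,0,0],[0,0,0],[0,0,0],[0,0,0],[0,0,0],[0,0,0],[0,0,0],[0,0,0]], "slide": [[-0.008,-0.035,0],[-0.01,-0.045,0],[-0.009,-0.041,0],[-0.004,-0.02,0],[0,0,0.02],[0,0,0.03],[0,0,0.015],[0,0,0],[0,0,0],[0,0,0]], "gripper": [1,1,1,1,1,1,1,1,1,1]}}

```text
time_s: 22.7
position: [0.6361, -0.0964, 0.1264]
tool_rot: [[-0.0, -1.0, 0.002], [-1.0, 0.0, -0.001], [0.001, -0.002, -1.0]]
ft_force: [-0.2, 0.5, 0.6]
grip_width: 0.0853
```

```bash
python3 - <<'E'
from rig import observe, viewer
from ov import *
s=observe(); X=s['position']; print(X,s['q'])
im=viewer.get_image('scene'); np.savez('scene9.npz',**im)
b=viewer.get_image('top'); np.savez('top9.npz',**b)
crop(im,205,170,75,90,'pics/a.png',6)
overlay(b,[((.494,-.127,.04),.04,(0,0),(0,255,0)),((.494,-.1275,.062),.023,(0,0),(255,255,0))],270,180,40,90,6,'pics/b.png')
cv2.imwrite('pics/f9.png',np.hstack([cv2.imread('pics/a.png'),cv2.imread('pics/b.png')]))
E
```

```text
[ 0.63611001 -0.09636317  0.12635314] [-1.91370139e+01  3.64512553e+01  6.83629677e+01 -7.29641548e-04
  7.50389227e+01  7.08780735e+01]
```

View pics/f9.png

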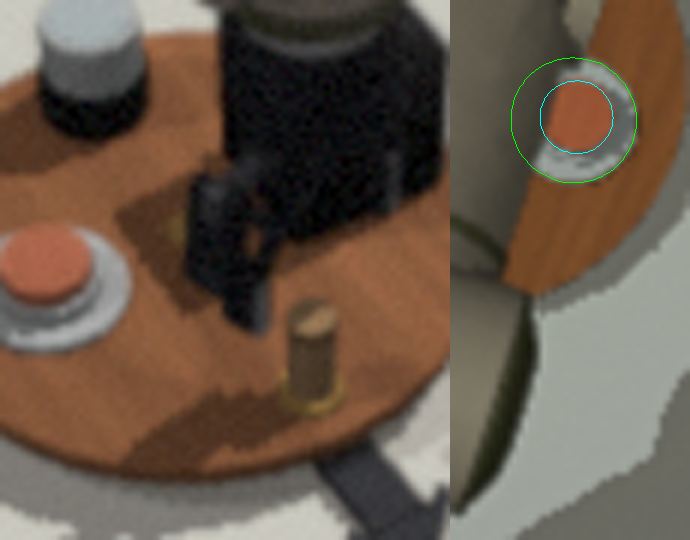

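The stack sits concentric in the top view (cap on the overlay at (577,117)). The gripper is above the handle, so I'll descend and grip.

Emit:
{"fn": "jog_arm", "kwargs": {"dr": [[0,0,0],[0,0,0],[0,0,0],[0,0,0],[0,0,0],[0,0,0],[0,0,0],[0,0,0],[0,0,0],[0,0,0]], "slide": [[0,0.0006,0.015],[0,0,0.025],[0,0,0.012],[0,0,0.006],[0,0,0],[0,0,0],[0,0,0],[0,0,0],[0,0,0],[0,0,0]], "gripper": [1,1,1,0.6,0.2,0,-0.2,-0.3,-0.4,-0.5], "force": 30}}

```text
time_s: 23.8
position: [0.635, -0.0958, 0.0674]
tool_rot: [[-0.0, -1.0, 0.0], [-1.0, 0.0, 0.0], [-0.0, -0.0, -1.0]]
ft_force: [-1.9, 2.0, 5.6]
grip_width: 0.0233
```

Emit:
{"fn": "jog_arm", "kwargs": {"dr": [[0,0,0],[0,0,0],[0,0,0],[0,0,0],[0,0,0],[0,0,0],[0,0,0],[0,0,0],[0,0,0],[0,0,0]], "slide": [[0,0,0],[0,0,0],[0,0,0],[0,0,0],[0,0,0],[0,0,0],[0,0,0],[0,0,0],[0,0,0],[0,0,0]], "gripper": [-0.6,-0.7,-0.8,-1,-1,-1,-1,-1,-1,-1]}}

```text
time_s: 24.8
position: [0.635, -0.0959, 0.0674]
tool_rot: [[-0.0, -1.0, 0.001], [-1.0, 0.0, 0.0], [-0.0, -0.001, -1.0]]
ft_force: [-1.1, 1.9, 6.2]
grip_width: 0.0235
```

```bash
cat > arc.py <<'E'
import numpy as np
from rig import observe
A=np.array([.523,-.053]); R=.12
def plan(ds,rad=R):
    s=observe(); p=np.array(s['position'])[:2]; Rt=np.array(s['tool_rot'])
    X=Rt[:2,:2].copy()
    phi=np.arctan2(*(p-A)[::-1]); print('phi',np.degrees(phi),'r',np.hypot(*(p-A)),'toolx',np.degrees(np.arctan2(X[1,0],X[0,0])),'left(rad)',phi-np.radians(-109.2),'grip',s['grip_width'],'F',np.round(s['ft_force'],1),'q6',s['q'][5])
    a=np.arctan2(X[1,0],X[0,0])
    out=[]
    for d in ds:
        phi-=d; q=A+rad*np.array([np.cos(phi),np.sin(phi)]); v=q-p; p=q
        tx=np.array([np.cos(a),np.sin(a)]); ty=np.array([np.sin(a),-np.cos(a)])
        out.append([round(float(v@tx),4),round(float(v@ty),4)]); a-=d
    print(out)
E
python3 -c "
from arc import *
plan([.01,.02]+[.03]*8)"
```

```text
phi -20.94147974420912 r 0.1199578953187957 toolx -90.00434343017879 left(rad) 1.5404017714016587 grip 0.023489798487988076 F [-1.1  1.9  6.2] q6 70.86037009789564
[[0.0011, 0.0004], [0.0022, 0.0009], [0.0033, 0.0013], [0.0033, 0.0013], [0.0033, 0.0013], [0.0033, 0.0013], [0.0033, 0.0013], [0.0033, 0.0013], [0.0033, 0.0013], [0.0033, 0.0013]]
```

Emit:
{"fn": "jog_arm", "kwargs": {"dr": [[0,0,0.01],[0,0,0.02],[0,0,0.03],[0,0,0.03],[0,0,0.03],[0,0,0.03],[0,0,0.03],[0,0,0.03],[0,0,0.03],[0,0,0.03]], "slide": [[0.0011,0.0004,0],[0.0022,0.0009,0],[0.00334,0.00134,0],[0.00334,0.00134,0],[0.00334,0.00134,0],[0.00334,0.00134,0],[0.00334,0.00134,0],[0.00334,0.00134,0],[0.00334,0.00134,0],[0.00334,0.00134,0]], "gripper": [-1,-1,-1,-1,-1,-1,-1,-1,-1,-1]}}

```text
time_s: 25.8
position: [0.6194, -0.1236, 0.0674]
tool_rot: [[-0.268, -0.963, 0.0], [-0.963, 0.268, 0.001], [-0.001, -0.0, -1.0]]
ft_force: [-2.3, 6.0, 6.6]
grip_width: 0.0234
```

```bash
python3 - <<'E'
from arc import *
plan([.03]*10)
from rig import viewer
from h import *
im=viewer.get_image('scene'); np.savez('scene10.npz',**im)
crop(im,170,150,130,105,'pics/f10.png',6)
E
```

```text
phi -36.21785594393123 r 0.11951120252392144 toolx -105.53221674033547 left(rad) 1.273778708943209 grip 0.023412159677526617 F [-2.3  6.   6.6] q6 83.46603604296517
[[0.0035, 0.0009], [0.0033, 0.0013], [0.0033, 0.0013], [0.0033, 0.0013], [0.0033, 0.0013], [0.0033, 0.0013], [0.0033, 0.0013], [0.0033, 0.0013], [0.0033, 0.0013], [0.0033, 0.0013]]
```

View pics/f10.png

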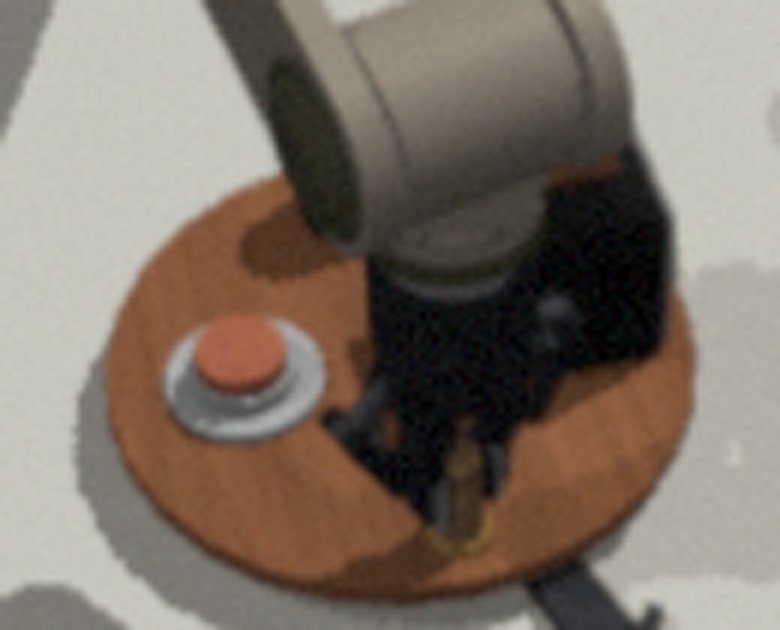

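The table turned with the handle and the stack is still centred (crop (243,355)). Continuing along the arc.

Emit:
{"fn": "jog_arm", "kwargs": {"dr": [[0,0,0.03],[0,0,0.03],[0,0,0.03],[0,0,0.03],[0,0,0.03],[0,0,0.03],[0,0,0.03],[0,0,0.03],[0,0,0.03],[0,0,0.03]], "slide": [[0.00334,0.00132,0],[0.00334,0.00132,0],[0.00334,0.00132,0],[0.00334,0.00132,0],[0.00334,0.00132,0],[0.00334,0.00132,0],[0.00334,0.00132,0],[0.00334,0.00132,0],[0.00334,0.00132,0],[0.00334,0.00132,0]], "gripper": [-1,-1,-1,-1,-1,-1,-1,-1,-1,-1]}}

```text
time_s: 26.85
position: [0.5941, -0.1485, 0.0674]
tool_rot: [[-0.54, -0.841, 0.0], [-0.841, 0.54, 0.002], [-0.002, 0.001, -1.0]]
ft_force: [-1.9, 8.5, 7.6]
grip_width: 0.0231
```

```bash
python3 - <<'E'
from arc import *
plan([.03]*10)
E
```

```text
phi -53.33377216306244 r 0.1190881613164305 toolx -122.71568465625892 left(rad) 0.9750496164238702 grip 0.023069992908569748 F [-1.9  8.5  7.6] q6 97.52430394914768
[[0.0037, 0.0005], [0.0033, 0.0013], [0.0033, 0.0013], [0.0033, 0.0013], [0.0033, 0.0013], [0.0033, 0.0013], [0.0033, 0.0013], [0.0033, 0.0013], [0.0033, 0.0013], [0.0033, 0.0013]]
```

```bash
python3 - <<'E'
import arc
from arc import *
arc.A=np.array([.5235,-.0518])
plan([.03]*10)
E
```

```text
phi -53.86849820204394 r 0.11975735379783792 toolx -122.71568465625892 left(rad) 0.9657168864474955 grip 0.023069992908569748 F [-1.9  8.5  7.6] q6 97.52430394914768
[[0.0034, 0.0011], [0.0033, 0.0013], [0.0033, 0.0013], [0.0033, 0.0013], [0.0033, 0.0013], [0.0033, 0.0013], [0.0033, 0.0013], [0.0033, 0.0013], [0.0033, 0.0013], [0.0033, 0.0013]]
```

Emit:
{"fn": "jog_arm", "kwargs": {"dr": [[0,0,0.03],[0,0,0.03],[0,0,0.03],[0,0,0.03],[0,0,0.03],[0,0,0.03],[0,0,0.03],[0,0,0.03],[0,0,0.03],[0,0,0.03]], "slide": [[0.00331,0.00144,0],[0.00331,0.00144,0],[0.00331,0.00144,0],[0.00331,0.00144,0],[0.00331,0.00144,0],[0.00331,0.00144,0],[0.00331,0.00144,0],[0.00331,0.00144,0],[0.00331,0.00144,0],[0.00331,0.00144,0]], "gripper": [-1,-1,-1,-1,-1,-1,-1,-1,-1,-1]}}

```text
time_s: 27.85
position: [0.5625, -0.165, 0.0674]
tool_rot: [[-0.765, -0.644, 0.002], [-0.644, 0.765, 0.001], [-0.002, -0.001, -1.0]]
ft_force: [2.5, 5.1, 5.3]
grip_width: 0.023
```

```bash
python3 - <<'E'
import arc
from arc import *
plan([.03]*10)
arc.A=np.array([.5235,-.0518])
plan([.03]*10)
from rig import viewer
from h import *
im=viewer.get_image('scene'); np.savez('scene11.npz',**im)
crop(im,170,150,130,105,'pics/f11.png',6)
E
```

```text
phi -70.57759916589723 r 0.11870962078937969 toolx -139.91836653897096 left(rad) 0.6740880595800978 grip 0.022976321690307562 F [2.5 5.1 5.3] q6 111.92680480686712
[[0.0038, 0.0001], [0.0033, 0.0013], [0.0033, 0.0013], [0.0033, 0.0013], [0.0033, 0.0013], [0.0033, 0.0013], [0.0033, 0.0013], [0.0033, 0.0013], [0.0033, 0.0013], [0.0033, 0.0013]]
phi -70.99439280433471 r 0.11967823362157001 toolx -139.91836653897096 left(rad) 0.6668136382879968 grip 0.022976321690307562 F [2.5 5.1 5.3] q6 111.92680480686712
[[0.0035, 0.001], [0.0033, 0.0013], [0.0033, 0.0013], [0.0033, 0.0013], [0.0033, 0.0013], [0.0033, 0.0013], [0.0033, 0.0013], [0.0033, 0.0013], [0.0033, 0.0013], [0.0033, 0.0013]]
```

View pics/f11.png

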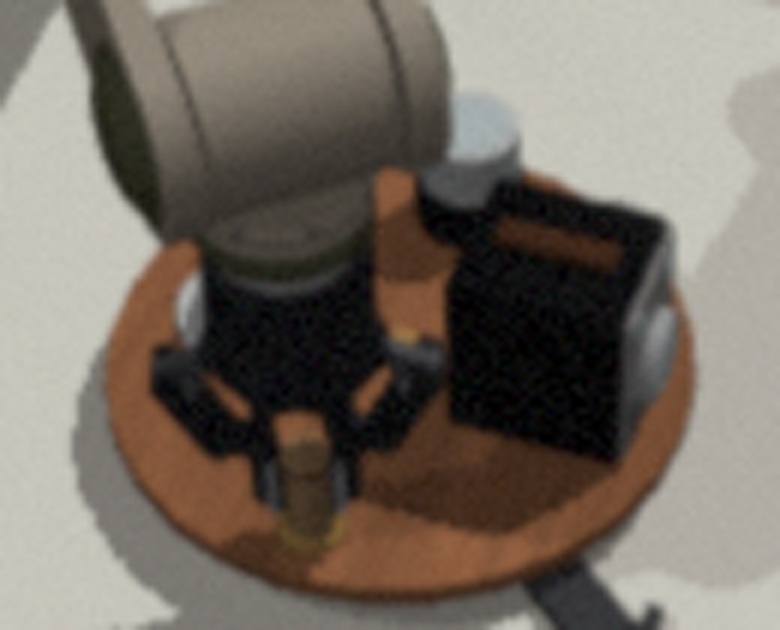

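```bash
python3 - <<'E'
import numpy as np
from scipy.optimize import least_squares
P=np.array([(.635,-.0959),(.6194,-.1236),(.5941,-.1485),(.5625,-.165)])
r=least_squares(lambda x:np.hypot(*(P-x).T)-.12,[.523,-.053]);print(r.x,r.fun)
A=r.x; tip=[.7298,-.1251]; print(np.degrees(np.arctan2(tip[1]-A[1],tip[0]-A[0])))
from rig import observe
p=np.array(observe()['position'])[:2]-A; print(np.degrees(np.arctan2(p[1],p[0])))
d=np.array([.494,-.127])-A; print(np.hypot(*d),np.degrees(np.arctan2(d[1],d[0])))
E
```

```text
[ 0.52349814 -0.05149365] [ 1.91148208e-05 -1.46195036e-05 -2.14454191e-05  2.01464694e-05]
-19.6358687604536
-71.31181327509896
0.08106385569265334 -111.33914739942068
```

Emit:
{"fn": "jog_arm", "kwargs": {"dr": [[0,0,0.03],[0,0,0.03],[0,0,0.03],[0,0,0.03],[0,0,0.03],[0,0,0.03],[0,0,0.03],[0,0,0.03],[0,0,0.03],[0,0,0.03]], "slide": [[0.00333,0.00138,0],[0.00333,0.00138,0],[0.00333,0.00138,0],[0.00333,0.00138,0],[0.00333,0.00138,0],[0.00333,0.00138,0],[0.00333,0.00138,0],[0.00333,0.00138,0],[0.00333,0.00138,0],[0.00333,0.00138,0]], "gripper": [-1,-1,-1,-1,-1,-1,-1,-1,-1,-1]}}

```text
time_s: 28.9
position: [0.5274, -0.1714, 0.0674]
tool_rot: [[-0.921, -0.389, 0.003], [-0.389, 0.921, 0.0], [-0.002, -0.001, -1.0]]
ft_force: [4.0, 4.4, 4.7]
grip_width: 0.0237
```

```bash
sed -i 's/A=np.array(\[.523,-.053\])/A=np.array([.5235,-.0515])/' arc.py; python3 - <<'E'
from arc import *
plan([.03]*10)
E
```

```text
phi -88.15167700763061 r 0.11998016335151176 toolx -157.11815334952303 left(rad) 0.36736253824007115 grip 0.02366956297256859 F [4.  4.4 4.7] q6 126.7920632459591
[[0.0033, 0.0013], [0.0033, 0.0013], [0.0033, 0.0013], [0.0033, 0.0013], [0.0033, 0.0013], [0.0033, 0.0013], [0.0033, 0.0013], [0.0033, 0.0013], [0.0033, 0.0013], [0.0033, 0.0013]]
```

Emit:
{"fn": "jog_arm", "kwargs": {"dr": [[0,0,0.03],[0,0,0.03],[0,0,0.03],[0,0,0.03],[0,0,0.03],[0,0,0.03],[0,0,0.03],[0,0,0.03],[0,0,0.02],[0,0,0.01]], "slide": [[0.00333,0.00138,0],[0.00333,0.00138,0],[0.00333,0.00138,0],[0.00333,0.00138,0],[0.00333,0.00138,0],[0.00333,0.00138,0],[0.00333,0.00138,0],[0.00333,0.00138,0],[0.0022,0.0009,0],[0.0011,0.00045,0]], "gripper": [-1,-1,-1,-1,-1,-1,-1,-1,-1,-1]}}

```text
time_s: 29.9
position: [0.4953, -0.1682, 0.0673]
tool_rot: [[-0.992, -0.13, 0.003], [-0.13, 0.992, -0.001], [-0.003, -0.001, -1.0]]
ft_force: [3.7, 3.1, 5.1]
grip_width: 0.0232
```

```bash
python3 - <<'E'
from arc import *
plan([.01]*10)
from rig import viewer
from h import *
for n in('scene','top'):
    im=viewer.get_image(n); np.savez(n+'12.npz',**im)
    if n=='scene': crop(im,150,130,150,130,'pics/f12s.png',4)
    else: crop(im,215,130,130,130,'pics/f12t.png',4.6)
E
```

```text
phi -103.57849958334468 r 0.12004189724530274 toolx -172.55876904738145 left(rad) 0.09811369117286839 grip 0.023246177059104246 F [3.7 3.1 5.1] q6 140.76360648746436
[[0.0011, 0.0005], [0.0011, 0.0004], [0.0011, 0.0004], [0.0011, 0.0004], [0.0011, 0.0004], [0.0011, 0.0004], [0.0011, 0.0004], [0.0011, 0.0004], [0.0011, 0.0004], [0.0011, 0.0004]]
```

View pics/f12s.png

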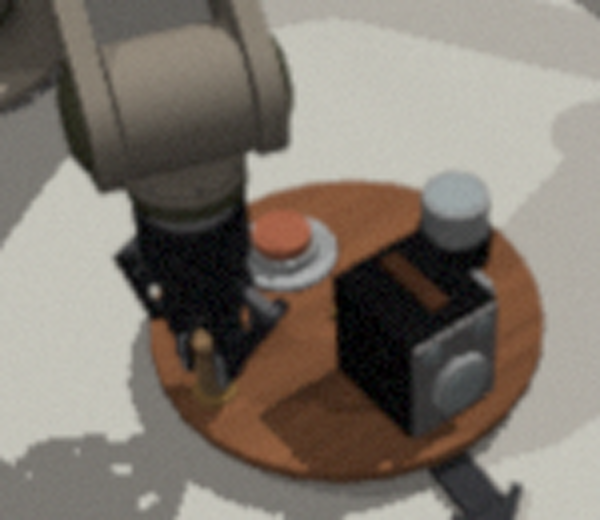

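View pics/f12t.png

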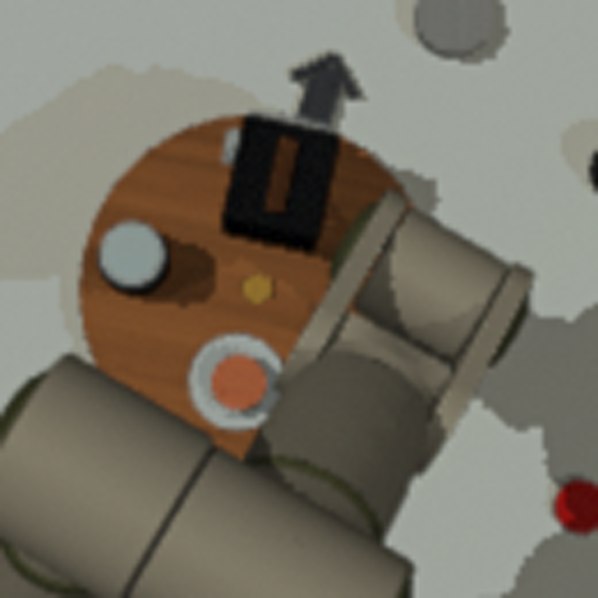

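Emit:
{"fn": "jog_arm", "kwargs": {"dr": [[0,0,0.015],[0,0,0.015],[0,0,0.015],[0,0,0.015],[0,0,0.015],[0,0,0.01],[0,0,0.005],[0,0,0],[0,0,0],[0,0,0]], "slide": [[0.00166,0.00069,0],[0.00166,0.00069,0],[0.00166,0.00069,0],[0.00166,0.00069,0],[0.00166,0.00069,0],[0.0011,0.00046,0],[0.00055,0.00023,0],[0,0,0],[0,0,0],[0,0,0]], "gripper": [-1,-1,-1,-1,-1,-1,-1,-1,-1,-1]}}

```text
time_s: 31.0
position: [0.485, -0.1652, 0.0674]
tool_rot: [[-0.999, -0.041, 0.002], [-0.041, 0.999, -0.001], [-0.002, -0.001, -1.0]]
ft_force: [3.7, 2.1, 6.0]
grip_width: 0.0232
```

```bash
python3 - <<'E'
from arc import *
plan([.01]*2)
from rig import viewer
from ov import *
T=viewer.get_image('top'); S=viewer.get_image('scene'); np.savez('top13.npz',**T); np.savez('scene13.npz',**S)
C=np.array([.523,-.053]); th=np.radians(-19.2); u=np.array([np.cos(th),np.sin(th)]); n=np.array([-u[1],u[0]])
def draw(im,off,u0,v0,w,h,s,name):
    p=cv2.resize(im['pixels'][v0:v0+h,u0:u0+w],None,fx=s,fy=s,interpolation=cv2.INTER_CUBIC)
    def q(X): return tuple(int(t) for t in ((px(im,X)+off-[u0,v0]+.5)*s))
    def poly(pts,col):
        cv2.polylines(p,[np.array([q(X) for X in pts])],True,col,1)
    f=lambda r,l,z:(*(C+u*r+n*l),z)
    poly([f(0,0,.034),f(.215,0,.0)],(255,0,255))
    poly([f(.05,-.04,.141),f(.138,-.04,.141),f(.138,.04,.141),f(.05,.04,.141)],(0,255,255))
    poly(circ2(im,f(-.08,0,.04),.04),(0,255,0)) if 0 else None
    for c,r,col in((f(-.08,0,.04),.04,(0,255,0)),(f(-.08,0,.062),.023,(255,255,0)),(f(0,.105,.098),.0295,(255,255,255)),(f(-.0,-.12,.092),.012,(0,255,0))):
        a=((circ(im,c,r,off)-[u0,v0]+.5)*s).astype(int); cv2.polylines(p,[a.reshape(-1,1,2)],True,col,1)
    cv2.imwrite(name,p)
draw(T,(0,0),215,130,110,105,6,'pics/f13t.png'); draw(S,(-.2,1.05),165,150,130,110,6,'pics/f13s.png')
E
```

```text
phi -108.6807122698742 r 0.12005438899107305 toolx -177.6681233498668 left(rad) 0.009063280655902783 grip 0.023219781695526954 F [3.7 2.1 6. ] q6 145.57035901370162
[[0.0011, 0.0005], [0.0011, 0.0004]]
```

View pics/f13t.png

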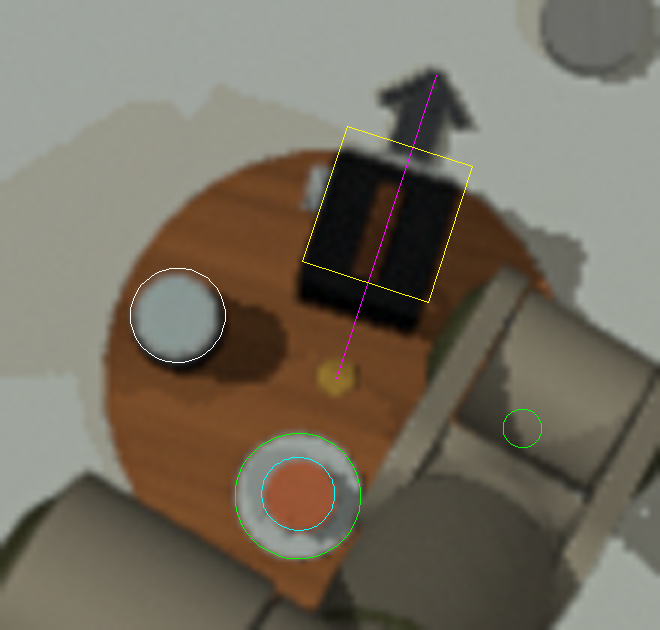

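View pics/f13s.png

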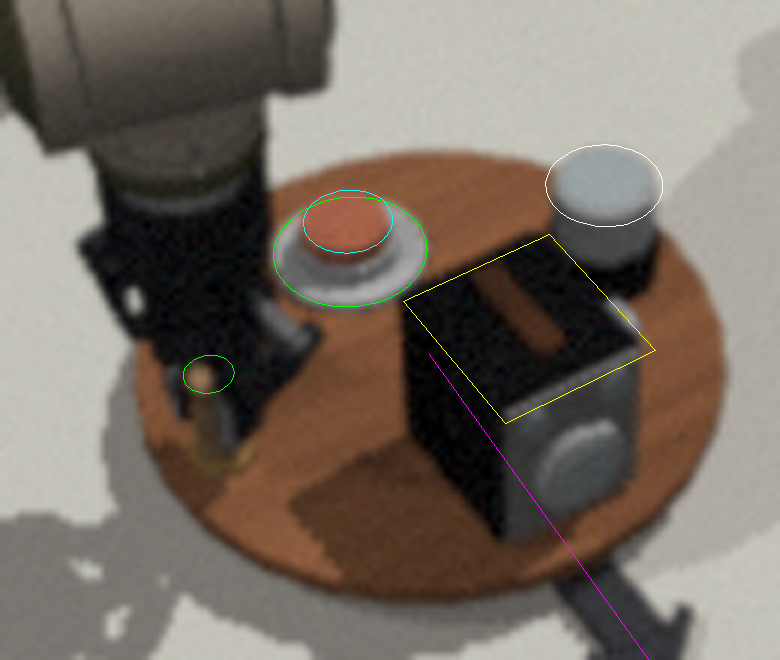

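```bash
python3 - <<'E'
from h import *
C=np.array([.523,-.053])
def cen(im,uv,w,mask,z):
    k=8;p=im['pixels'][uv[1]-w:uv[1]+w+1,uv[0]-w:uv[0]+w+1]
    P=cv2.resize(p,None,fx=k,fy=k,interpolation=cv2.INTER_CUBIC); M=mask(P).astype(np.uint8)
    n,l,st,c=cv2.connectedComponentsWithStats(M); i=l[w*k,w*k]
    cu=(c[i]+.5)/k-.5+np.array(uv)-w; X=pt(im,*cu,z)[:2]; d=X-C
    print(np.round(cu,2),st[i],np.round(X,4),'r',round(np.hypot(*d),4),'ang',round(np.degrees(np.arctan2(d[1],d[0])),2))
lensm=lambda P:P[...,0]>115
a=load('top0.npz');b=load('top13.npz')
print('lens'); cen(a,(261,217),11,lensm,.098); cen(b,(244,182),11,lensm,.098)
cap=lambda P:(P[...,2].astype(int)-P[...,0]>50)
print('cap'); cen(b,(264,212),9,cap,.062)
# dish: fit outer contour excluding occlusion
from scipy.optimize import least_squares
im=b; k=8; u0,v0,w=250,198,32
P=cv2.resize(im['pixels'][v0:v0+w,u0:u0+w],None,fx=k,fy=k,interpolation=cv2.INTER_CUBIC).astype(int)
pts=[]
c0=np.array(px(im,[*(C-.08*np.array([np.cos(np.radians(-19.2)),np.sin(np.radians(-19.2))])),.04]))
for ang in np.radians(np.arange(100,330,3)): # left/top arc in image
    prev=None
    for r in np.arange(8.0,13,.1):
        u,v=c0+r*np.array([np.cos(ang),np.sin(ang)]); x=int((u-u0+.5)*k);y=int((v-v0+.5)*k)
        if not(0<=x<w*k and 0<=y<w*k):break
        g=P[y,x]
        if g[2]-g[0]>30: 
            pts.append(pt(im,u,v,.04)[:2]);break
pts=np.array(pts)
r=least_squares(lambda q:np.hypot(*(pts-q).T)-.0405,[.45,-.03],loss='soft_l1',f_scale=.001)
d=r.x-C; print('dish',len(pts),r.x,np.hypot(*d),np.degrees(np.arctan2(d[1],d[0])),np.abs(r.fun).mean())
# brass bolt
bolt=lambda P:((P[...,1].astype(int)-P[...,0]>45)&(P[...,2].astype(int)-P[...,1]<35))
cen(b,(271,193),5,bolt,.036)
E
```

```text
lens
[260.85 217.01] [  37   40  106  106 8958] [ 0.4262 -0.0137] r 0.1045 ang 157.91
[243.81 182.21] [  39   41  102  106 8422] [0.557  0.0474] r 0.106 ang 71.3
cap
[264.64 212.21] [  32   31   96   93 7031] [ 0.4459 -0.0283] r 0.081 ang 162.24
dish 77 [ 0.44760244 -0.02725181] 0.07967283984710512 161.14501592009913 0.0003728134969712639
[270.43 192.32] [  14   15   50   48 1850] [ 0.5236 -0.0523] r 0.001 ang 49.86
```

Emit:
{"fn": "jog_arm", "kwargs": {"dr": [[0,0,0.004],[0,0,0.004],[0,0,0.003],[0,0,0],[0,0,0],[0,0,0],[0,0,0],[0,0,0],[0,0,0],[0,0,0]], "slide": [[0.00044,0.00018,0],[0.00044,0.00018,0],[0.00034,0.00014,0],[0,0,0],[0,0,0],[0,0,0],[0,0,0],[0,0,0],[0,0,0],[0,0,0]], "gripper": [-1,-1,-1,-1,-1,-1,-1,-1,-1,-1]}}

```text
time_s: 32.1
position: [0.4839, -0.1649, 0.0674]
tool_rot: [[-1.0, -0.03, 0.003], [-0.03, 1.0, -0.001], [-0.003, -0.001, -1.0]]
ft_force: [4.2, 1.9, 5.6]
grip_width: 0.0233
```

```bash
python3 - <<'E'
from arc import *
plan([.01]*2)
from rig import viewer,observe
from h import *
T=viewer.get_image('top'); S=viewer.get_image('scene'); np.savez('top14.npz',**T); np.savez('scene14.npz',**S)
C=np.array([.523,-.053])
im=T;uv=(244,182);w=11;k=8
P=cv2.resize(im['pixels'][uv[1]-w:uv[1]+w+1,uv[0]-w:uv[0]+w+1],None,fx=k,fy=k,interpolation=cv2.INTER_CUBIC)
n,l,st,c=cv2.connectedComponentsWithStats((P[...,0]>115).astype(np.uint8)); i=l[w*k,w*k]; cu=(c[i]+.5)/k-.5+np.array(uv)-w
d=pt(im,*cu,.098)[:2]-C; print('lens ang',np.degrees(np.arctan2(d[1],d[0])))
a=cv2.resize(T['pixels'][135:225,225:315],None,fx=5,fy=5,interpolation=cv2.INTER_CUBIC)
b=cv2.resize(S['pixels'][165:255,185:255],None,fx=5,fy=5,interpolation=cv2.INTER_CUBIC)
cv2.imwrite('pics/f14.png',np.hstack([a,b]))
E
```

```text
phi -109.25629923115969 r 0.1200779931139695 toolx -178.30411554455165 left(rad) -0.0009826069500777912 grip 0.02328474764599747 F [4.2 1.9 5.6] q6 146.17059309700363
[[0.0011, 0.0005], [0.0011, 0.0004]]
lens ang 70.70057702822024
```

View pics/f14.png

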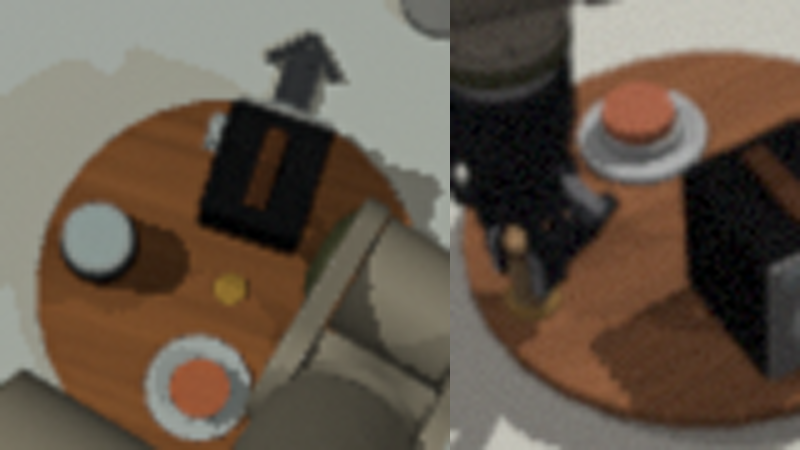

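The lens angle agrees with the arrow to about 0.1–0.4° in both the camera and robot estimates. The cap and filter are centred on the dish, and the handle is still gripped. Handing in.

```bash
python3 - <<'E'
from rig import observe, env
import numpy as np
s=observe(); print(s['time_s'],np.abs(s['qvel']).max(),s['grip_width'])
print(env.close_job())
E
```

```text
32.2 0.07882181769916886 0.023067576226320274
the job is handed in; nothing more can be done
None
```

The job is handed in at 32.2 s. The filter lies on the dish with the copper cap on top of it, and the turntable is turned so the lens points along the arrow. The gripper is still holding the handle. No verdict was reported.

**Stack:** I squeezed each disc from two directions before lifting it, then placed the filter and the cap in that order. The last fit, taken just before the final 0.6° turn, put the cap about 2 mm from the dish centre. The filter was about 1.3 mm from the centre when placed. The final pictures show the stack undisturbed.

**Turntable:** I turned it about 88° clockwise by the handle.

| Direction | Angle in robot frame |
|---|---|
| Arrow | -19.2° (top view), -19.4° (scene view) |
| Lens, from handle position | -19.3° |
| Lens, from display lens in top view | -19.3° |

**Checks that disagreed:** The turning axis found from the handle's path was about 1.5 mm off the camera's estimate. That leaves up to about 1° of doubt in the final direction. The wrist still read about 4 N sideways and 6 N vertical while holding still. I never reached for the other goods, but I did not measure their positions again at the end.

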